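# Steady the swinging balance hook and hang the weighing pail

### The arm

A 6-joint arm with a two-finger parallel gripper is mounted at the origin on a cart in front of the work surface, level with it; the furniture and walls round the work are solid. World frame = base frame: x ahead of the robot, y to its left, z up, the work surface at z = 0. Lengths are in m, angles in degrees, forces in N, time in s.
With the tool pointing down it reaches from about 0.35 to 0.875 m from the base axis. Payload 4.2 kg.
Tool frame: the origin (TCP) lies on the centre line of the jaws, within the pads' length; the fingertips stand 25 mm ahead of it and the grasp point (between the pads) lies 6 mm ahead of it; z points along the fingers, y is the line along which they close (so a half turn about z gives the same grasp; the last joint's range is limited). The gripper opens to 87 mm and grips with 3 to 60 N. Pads are 19 mm wide; open, the fingers measure 117 mm over their backs; the gripper's body (75 mm by 190 mm) begins 51 mm behind the grasp point.
Start: joints at [-61.158, 22.042, 0.453, 0, -68.411, -14.817], TCP at [0.151, -0.606, 0.248] pointing down, gripper open.
Joint ranges: [-179.83, 179.83], [-69.29, 118.12], [-61.27, 80.66], [-181.25, 117.63], [-171.15, -9.14], [-177.46, 177.46]. Speed limits (degrees/s): [159.86, 159.86, 180, 180, 180, 180].

### API

Orientations are given as a 3x3 rotation matrix whose columns are the frame's x, y, z axes.
In Python, from station import r gives the robot as it stands.
- The arm moves only by the tool move_arm, never from a script. Its argument "series" is a list of rows, each an object with "grip": the opening, from 0 (shut) to 1 (fully open); "xyz": the shift along the tool's x, y, z in mm, a list of three; "angular": the turn, a rotation vector about the tool's x, y, z in rad, a list of three. A call has 1 to 10 rows; each row is the pose to reach, as a shift and turn from the pose commanded when the call began, along the tool's axes at that moment; what a row does not reach only later rows make up. A row lasts 1/10 s, in which the tool goes at most 50 mm and 8.59 degrees, less where a joint would pass 70% of its speed; a pose out of reach is approached as far as the arm can. A call with a gripper value outside its range is refused whole. The fingers move at their own pace and stop on an object; the grip force is fixed at half the most. Time passes only in rows, so rows that repeat a pose let the fingers close. It gives the time, the measured TCP pose, the force, the opening and the grip force at its end, in the units of the state.
- r.sense(): the state, without advancing time (a new reading comes with each control period).
- r.capture(name): name is "scene" or "top"; returns a dict with "img" (400x640x3 uint8, red, green, blue), "camera_matrix" (3x3 intrinsics, pixels), "k1" (the pictures are not rectified: a ray, as slopes to the right and down, at radius r is drawn at 1 + k1 r^2 times it, then the intrinsics apply), "rvec" (rotation vector, rad) and "tvec" (3), from world to camera coordinates, as OpenCV has them. Camera axes: x right, y down, z forward; pixel columns grow to the right and rows downward; lengths in m; the calibration is good to about 2 mm. A picture is of the moment at which its call begins. There is no depth.
- r.finish_job(): hands the job in; it is judged then, once.
The state is a dict: "time_s": time; "joints": joint angles; "joint_velocities": joint speeds; "effort": joint torques, N m; "tcp_pos": TCP position; "ee_rot": TCP orientation; "wrist_force": force on the tool from outside, world axes, zero at the start; "moment": the same for the moment, N m; "gripper_width": opening from 0.0 (shut) to 1.0 (fully open); "gripper_force": force on a finger pad.
Only numpy, scipy, OpenCV 4.12 (cv2) and the standard library are available. Lean on these libraries where they do the work, as an engineer would, in place of code of your own. Each camera call takes 0.05 s, during which the arm holds its last target. There are 200 camera calls.

### The job

Hang the steel weighing pail, with the mushroom in it, on the hook of the hanging balance: the hook is swinging freely, so first steady it with a light touch, then lay the pail's bail in the bowl of the hook and, still holding the pail, give it a gentle downward tug of about 6 N for half a second to be sure that it is seated. With the bail in it, never load the hook with more than 9 N, and let the pail go so that it hangs plumb and almost without swinging, with the mushroom still in it and the red-topped bottle, the timer and the blue-lidded cup left where they stand.

Things in the scene. Friction and masses are not known exactly. Their poses are not given: they have to be found in the camera images.
- balance: fixed stand. Origin on the worktop straight below the hook's pivot pin; z up; +x points to the post. Base plate 150 x 150 x 14 mm and 20 mm post at x = +155 mm; arm and white weighing head (x -12 to +40, y +-25, z 307 to 333 mm). Under the head a stem clamped at an unknown drop carries the pin (along y), 280 to 300 mm above the worktop: this height is not reported, so feel for the bowl.
- hook (a joint): swing of the hook in the balance's x-z plane, rad: 0 = plumb (its rest, within 0.04), + = lower end towards the post (balance +x), away from the robot. It starts 0.25 to 0.35 off plumb and swings freely, period about 0.65 s, for more than a minute; stops at +-0.5. 0.15 kg. Pushed aside by its shank it leans back with about 0.25 N at 0.2 rad; it does not give downward.
- pail: loose round steel pail, 0.09 to 0.14 kg, 72 mm across the rim, 45 mm high; origin at the centre of its underside, z up. Stiff bail (see bail_mid) fixed to it, uprights at y = +-40 mm; blue grip in front (see grip_top); dark counterweight behind, reaching x = +59 mm, so that it hangs nearly level from its bail.
- bail_mid (a point): middle of the bail's crossbar (centre line of a 6 mm round bar), at x = 0, y = 0, z = 130 mm of the pail, axes as the pail's. The crossbar runs straight and level along y for 44 mm, then slopes down to the uprights.
- grip_top (a point): centre of the top of the blue grip, at x = -100, y = 0, z = 116 mm of the pail. The grip is an upright plate 12 mm thick (y), 28 mm long (x), from 32 to 116 mm high, on a low arm from the pail. Grasp it across its thickness, 10 to 20 mm below its top, firmly (60 N or more): the tug loads it 100 mm from the bail.
- sample: mushroom, 37 x 42 x 47 mm, 15 to 31 g, loose in the pail; origin at its underside.
- bottle_red: bystander: reagent bottle with red cap, 29 mm across, 78 mm high, standing between pail and balance; origin at its underside.
- timer: bystander: white timer, 62 x 62 x 17 mm, lying near the front edge; origin at its underside.
- cup_blue: bystander: sample cup with blue lid, 52 mm across, 50 mm high, left of the balance; origin at its underside.
- hook_shape (a point): point of the fixed stand at the pin's highest setting, 300 mm above its origin. Hook of 6 mm round steel bar at angle 0, mm from the pin: straight shank centred at x = +11 from z = -50 to -125, half-round bowl of inner radius 8 centred at x = 0, z = -125 (seated, a 6 mm bail's centre is at x = 0, z = -130), upturned tip at x = -15.5, top at z = -103. The 16 mm mouth opens upward.

How it is judged:
By the outcome, as a careful person would: the job done as asked, in the order asked, and still so for the second after the job is handed in, with the robot touching nothing.
It also fails if it takes over 72 s, if anything falls off the work surface, if the arm or the gripper's body presses on something with over 40 N, if the wrist force passes 120 N, or if a joint passes its speed limit or range.

## Working session

There is one attempt and no reset: what is moved stays moved. The work goes in short steps, Python scripts to look and compute and a tool call to move; the robot and the scene stay as the last step left them, time stands still between calls to the robot, and variables do not carry over. Pictures are saved under pics/ and viewed, at most 10 in all, crops included, and the job is handed in when it is done.

Besides the shell and the picture viewer there is one more tool, called after ">>>" as name(argument=value, ...) on one line, values as JSON. move_arm: Moves the arm, as the interface text tells. Its arguments: {"type":"object","properties":{"series":{"type":"array"}},"required":["series"]}

```bash
mkdir -p pics; ls
cat > h.py <<'E'
import numpy as np, cv2
from station import r
def cap(n,f=None):
    c=r.capture(n)
    if f: cv2.imwrite('pics/'+f,c['img'][:,:,::-1])
    return c
def setup(c):
    K=np.array(c['camera_matrix'],float);R=cv2.Rodrigues(np.array(c['rvec'],float))[0];t=np.array(c['tvec'],float).ravel()
    return K,c['k1'],R,t
def proj(c,P):
    K,k,R,t=setup(c);P=np.atleast_2d(P)
    return cv2.projectPoints(P.astype(float),np.array(c['rvec'],float),t,K,np.array([k,0,0,0.]))[0][:,0]
def ray(c,uv):
    K,k,R,t=setup(c)
    p=cv2.undistortPoints(np.array([[uv]],float),K,np.array([k,0,0,0.]))[0,0]
    d=R.T@np.array([p[0],p[1],1]);return -R.T@t,d/np.linalg.norm(d)
def atz(c,uv,z):
    o,d=ray(c,uv);return o+d*(z-o[2])/d[2]
def tri(c1,u1,c2,u2):
    o1,d1=ray(c1,u1);o2,d2=ray(c2,u2)
    s=np.linalg.lstsq(np.c_[d1,-d2],o2-o1,rcond=None)[0]
    a=o1+s[0]*d1;b=o2+s[1]*d2;return (a+b)/2,np.linalg.norm(a-b)
E
python3 - <<'E'
from h import *
np.set_printoptions(precision=4,suppress=True)
for n in('scene','top'):
    c=cap(n,n+'0.png');print(n,c['camera_matrix'],c['k1'],ray(c,(320,200)))
s=r.sense();print(s)
E
```

```text
pics
scene [[441.1327   0.     329.3587]
 [  0.     441.1327 200.1997]
 [  0.       0.       1.    ]] -0.04928512445259535 (array([-0.3991,  0.5504,  0.7171]), array([ 0.7483, -0.5127, -0.421 ]))
top [[385.1741   0.     321.716 ]
 [  0.     385.1741 199.8269]
 [  0.       0.       1.    ]] -0.005384081408734357 (array([ 0.3986, -0.0835,  1.2388]), array([ 0.1216, -0.0077, -0.9926]))
{'time_s': 0.1, 'joints': array([-61.1596,  22.088 ,   0.3884,  -0.0233, -68.4113, -14.8147]), 'joint_velocities': array([ 0.0479, -0.2192,  0.1535, -0.027 , -0.0288, -0.0489]), 'effort': array([ -0.0007, -39.1689,  18.7936,   4.2319,   0.0135,  -0.0001]), 'tcp_pos': array([ 0.1514, -0.6059,  0.2466]), 'ee_rot': array([[-0.9702, -0.2422, -0.0006],
       [-0.2422,  0.9702,  0.0019],
       [ 0.0001,  0.002 , -1.    ]]), 'wrist_force': array([ 1.4144, -1.1587, -0.4964]), 'moment': array([-0.0056,  0.031 , -0.0323]), 'gripper_force': 0.0, 'gripper_width': 1.0011415522007678}
```

View pics/scene0.png

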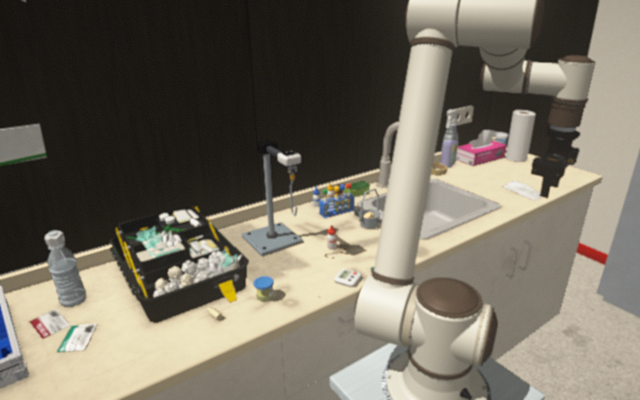

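View pics/top0.png

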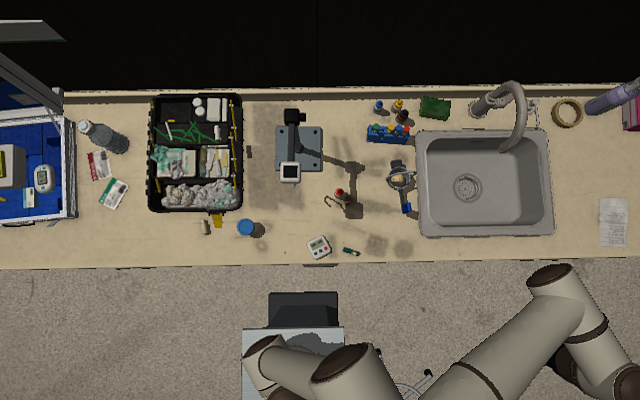

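The scene view shows the hook at about (293,195), the pail at (371,217) and the bottle at (333,237). In the top view the pail is at (402,178), its grip at (406,208) and the balance head at (290,172). Next I'll zoom in on both.

```bash
python3 - <<'E'
import cv2
a=cv2.imread('pics/scene0.png')[140:260,240:400];cv2.imwrite('pics/s1.png',cv2.resize(a,None,fx=5,fy=5,interpolation=2))
a=cv2.imread('pics/top0.png')[90:210,270:430];cv2.imwrite('pics/t1.png',cv2.resize(a,None,fx=5,fy=5,interpolation=2))
E
python3 -c "
import cv2
for n in('s1','t1'):print(cv2.imread('pics/%s.png'%n).shape)"
```

```text
(600, 800, 3)
(600, 800, 3)
```

View pics/s1.png

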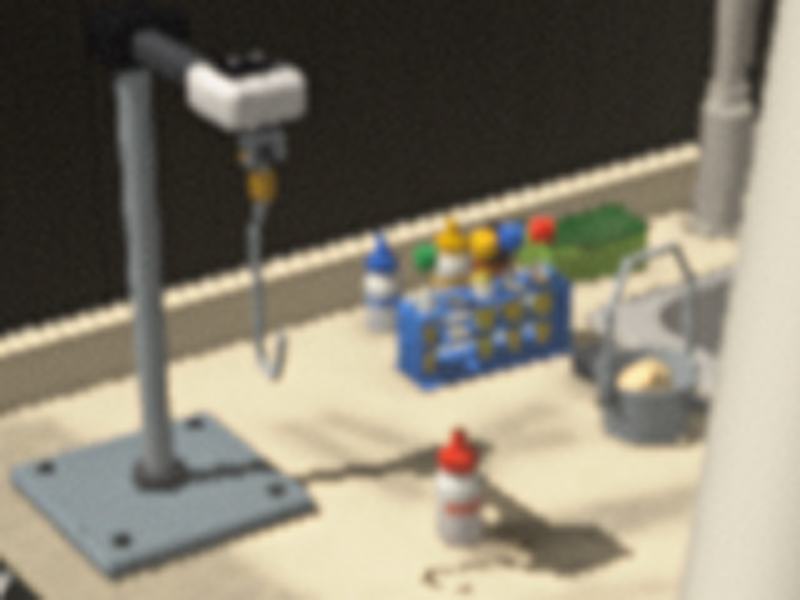

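View pics/t1.png

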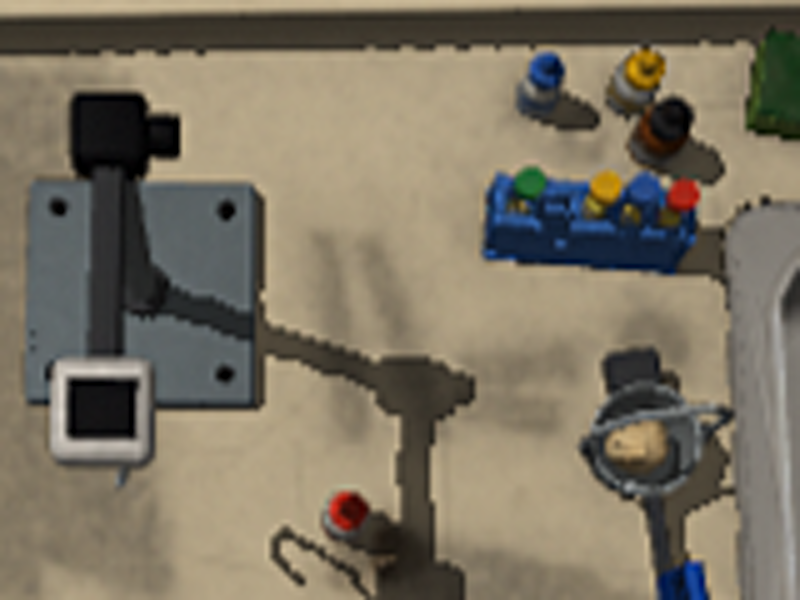

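Zoomed in, the plate corners in the top crop are about (32,183), (252,185), (250,407) and (27,403), and the head is at (50–155, 359–465). The pail centre is about (645,440), the counterweight (632,368), the grip below (685,590) and the bottle cap (349,510). The hook is hanging and swinging.

Run:
```python
from h import *
np.set_printoptions(precision=4,suppress=True)
T=r.capture('top');S=r.capture('scene')
f=lambda p:(p[0]/5+270,p[1]/5+90); g=lambda p:(p[0]/5+240,p[1]/5+140)
for p in [(32,183),(252,185),(250,407),(27,403)]: print('plate',atz(T,f(p),.014))
for p in [(50,360),(155,358),(153,465),(50,465)]: print('head',atz(T,f(p),.333))
print('plate S',[atz(S,g(p),.014) for p in [(10,475),(205,415),(315,505),(110,575)]])
print('rim',atz(T,f((645,440)),.045),'ctrw',atz(T,f((632,352)),.03))
print('bottle',atz(T,f((349,510)),.078))
im=T['img'].astype(int);m=(im[...,2]>120)&(im[...,0]<70)&(im[...,1]<110);m[:195]=0;m[225:]=0;m[:,:395]=0;m[:,415:]=0
v,u=np.nonzero(m);print('grip px',u.mean(),v.mean(),u.min(),u.max(),v.min(),v.max());
ct=(u.mean(),v.mean());print(atz(T,ct,.116),atz(T,ct,.09),cv2.minAreaRect(np.c_[u,v].astype(np.float32)))
for n,uv in (('timer',(319,246)),('cup',(245,228))): print(n,atz(T,uv,.03))
a=T['img'][150:225,375:450,::-1];b=S['img'][170:245,340:415,::-1]
c=cv2.imwrite('pics/p.png',np.hstack([cv2.resize(x,(400,400),interpolation=2) for x in(a,b)]))
```

```text
plate [0.7935 0.0454 0.014 ]
plate [ 0.7898 -0.0988  0.014 ]
plate [ 0.6417 -0.0948  0.014 ]
plate [0.6468 0.0493 0.014 ]
head [0.6029 0.0036 0.333 ]
head [ 0.6031 -0.0467  0.333 ]
head [ 0.5511 -0.0451  0.333 ]
head [0.552  0.0039 0.333 ]
plate S [array([0.7795, 0.0516, 0.014 ]), array([ 0.7767, -0.0927,  0.014 ]), array([ 0.63  , -0.0874,  0.014 ]), array([0.6327, 0.0567, 0.014 ])]
rim [ 0.6101 -0.3431  0.045 ] ctrw [ 0.6702 -0.3405  0.03  ]
bottle [ 0.5642 -0.1533  0.078 ]
grip px 408.42857142857144 206.42857142857142 407 410 203 210
[ 0.5124 -0.3517  0.116 ] [ 0.515  -0.3579  0.09  ] ((408.4189147949219, 206.51353454589844), (7.39795446395874, 2.3015859127044678), 80.53767395019531)
timer [ 0.4023 -0.0871  0.03  ]
cup [0.4626 0.1434 0.03  ]
```

View pics/p.png

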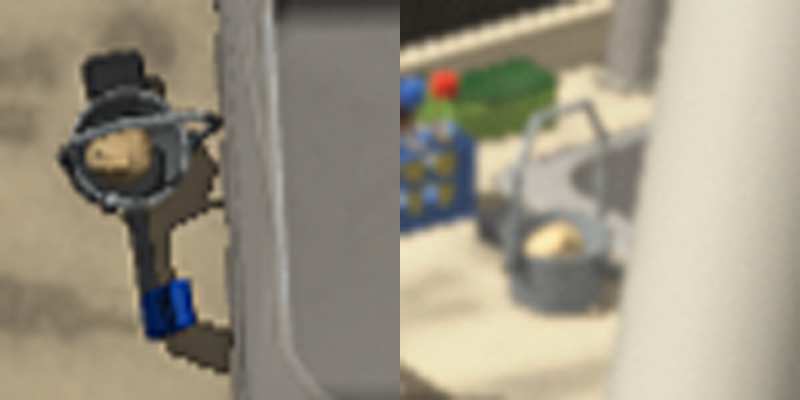

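The crop shows the pail almost square to the world axes. The grip top is at about (408.7,207) in the full top image, with the counterweight away from the robot. The sizes agree: the head spans 52 x 50 mm and the grip-to-rim distance is about 99 mm. The balance comes out at about (0.5635, -0.021) with a yaw of -1.5°.

```bash
cat >> h.py <<'E'
from scipy.spatial.transform import Rotation as Ro
def tool(yaw,tilt):  # yaw deg about z; tilt deg of fingers forward from down
    R0=np.array([[-1,0,0],[0,1,0],[0,0,-1.]])
    return Ro.from_euler('z',yaw,degrees=True).as_matrix()@Ro.from_euler('y',-tilt,degrees=True).as_matrix()@R0
def goto(p,R):
    s=r.sense();R0=s['ee_rot'];d=R0.T@(np.array(p)-s['tcp_pos'])*1000
    w=Ro.from_matrix(R0.T@R).as_rotvec();print('xyz',d.round(1),'ang',w.round(4),'rows',np.linalg.norm(d)/50,np.degrees(np.linalg.norm(w))/8.59)
def st():
    s=r.sense();print(s['time_s'],s['tcp_pos'].round(4),'F',s['wrist_force'].round(2),'w',round(s['gripper_width'],3),'gf',round(s['gripper_force'],1),s['joints'].round(1))
E
python3 - <<'E'
from h import *
np.set_printoptions(precision=1,suppress=True)
T=r.capture('top');S=r.capture('scene')
for yaw in(0,5,10):
    a=np.radians(yaw);R=np.array([[np.cos(a),-np.sin(a),0],[np.sin(a),np.cos(a),0],[0,0,1]])
    P=np.array([[0,22,130],[0,-22,130],[0,40,40],[0,-40,40],[-100,0,116],[59,0,30]])/1000@R.T+[.610,-.344,0]
    print(yaw,((proj(T,P)-[375,150])*5.333).tolist(),((proj(S,P)-[340,170])*5.333).tolist())
d=tool(-1.5,45)[:,2];print(d)
tip=np.array([.5635-.095,-.0185,.18]);goto(tip-.025*d,tool(-1.5,45))
E
```

```text
0 [[122.13573652771896, 122.650221343832], [201.86825042445147, 121.30638935795959], [60.60644898779393, 152.17505050677104], [194.993093943004, 149.8816835157716], [164.57952889911732, 305.4629724000559], [120.07194167611583, 57.358704149714036]] [[134.47137584781817, 115.13687212153698], [188.2078710209662, 98.31479712757748], [108.30081447015013, 252.79133077953315], [203.70371034146535, 219.28367848434183], [270.7809820078357, 182.49940393076102], [97.75630939885323, 216.91191451330303]]
5 [[122.43897117684057, 126.07928556370406], [201.54882688401213, 117.88095449807885], [61.0959600710018, 157.965269791484], [194.4576273175487, 144.101723602673], [180.31521414337826, 304.48960297776335], [111.56870544105315, 57.86414498750374]] [[136.58157171470242, 116.113857776158], [186.08636276928578, 97.37059490345376], [112.02263165686783, 254.7644337321173], [199.94572058212603, 217.42674099067239], [281.08579225242653, 178.54574086780676], [91.91172207116614, 219.0912200060144]]
10 [[123.04372345608529, 129.47852346186167], [200.92885318834755, 114.48808403144271], [62.094296664447896, 163.7066327192837], [193.41605201940214, 138.37840051738024], [195.86035152056363, 302.1501653257978], [103.1603360535572, 59.0971860002008]] [[138.88754063866944, 117.01992282735512], [183.7837336875148, 96.49805112952902], [116.10233540261991, 256.59697634933013], [195.87574024475236, 215.71297538059778], [290.3574530758871, 174.2133091564126], [86.52113798078305, 221.50687690818134]]
[ 0.7 -0.  -0.7]
xyz [-433.   498.1   49.8] ang [ 0.1 -0.8  0.3] rows 13.236505631073499 5.527253603805751
```

Run:
```python
from h import *
d=tool(-1.5,45)[:,2]
goto(np.array([.5635-.095,-.0185,.18])-.025*d,tool(-1.5,45))
```

```text
xyz [-433.   498.1   49.8] ang [ 0.107  -0.7807  0.2566] rows 13.236505631073499 5.527253603805751
```

>>> move_arm(series=[{"grip":0,"xyz":[-433,498,50],"angular":[0.107,-0.781,0.257]},{"grip":0,"xyz":[-433,498,50],"angular":[0.107,-0.781,0.257]},{"grip":0,"xyz":[-433,498,50],"angular":[0.107,-0.781,0.257]},{"grip":0,"xyz":[-433,498,50],"angular":[0.107,-0.781,0.257]},{"grip":0,"xyz":[-433,498,50],"angular":[0.107,-0.781,0.257]},{"grip":0,"xyz":[-433,498,50],"angular":[0.107,-0.781,0.257]},{"grip":0,"xyz":[-433,498,50],"angular":[0.107,-0.781,0.257]},{"grip":0,"xyz":[-433,498,50],"angular":[0.107,-0.781,0.257]},{"grip":0,"xyz":[-433,498,50],"angular":[0.107,-0.781,0.257]},{"grip":0,"xyz":[-433,498,50],"angular":[0.107,-0.781,0.257]}])

```text
time_s: 1.3
tcp_pos: [0.3525, -0.2017, 0.2069]
ee_rot: [[-0.725, 0.041, 0.687], [0.028, 0.999, -0.03], [-0.688, -0.003, -0.726]]
wrist_force: [0.2, -0.6, -0.4]
gripper_width: 0.17
gripper_force: 0.0
```

Run:
```python
from h import *
st()
d=tool(-1.5,45)[:,2]
goto(np.array([.5635-.095,-.0185,.18])-.025*d,tool(-1.5,45))
```

```text
1.3 [ 0.3525 -0.2017  0.2069] F [ 0.22 -0.63 -0.38] w 0.17 gf 0.0 [-20.4  -9.1 -41.1 -38.1 -19.9 -40.2]
xyz [-60.  187.6  68.7] ang [-0.0125 -0.0271 -0.0084] rows 4.171129132697886 0.2068273535884828
```

>>> move_arm(series=[{"grip":0,"xyz":[-60,188,69],"angular":[-0.0125,-0.027,-0.0084]},{"grip":0,"xyz":[-60,188,69],"angular":[-0.0125,-0.027,-0.0084]},{"grip":0,"xyz":[-60,188,69],"angular":[-0.0125,-0.027,-0.0084]},{"grip":0,"xyz":[-60,188,69],"angular":[-0.0125,-0.027,-0.0084]},{"grip":0,"xyz":[-60,188,69],"angular":[-0.0125,-0.027,-0.0084]},{"grip":0,"xyz":[-60,188,69],"angular":[-0.0125,-0.027,-0.0084]}])

```text
time_s: 1.9
tcp_pos: [0.4336, -0.0643, 0.1347]
ee_rot: [[-0.673, 0.011, 0.74], [0.018, 1.0, 0.001], [-0.74, 0.014, -0.673]]
wrist_force: [-1.4, -0.3, 0.0]
gripper_width: 0.003
gripper_force: 0.0
```

Run:
```python
from h import *
st()
d=tool(-1.5,45)[:,2]
goto(np.array([.5635-.015,-.0200,.175])-.025*d,tool(-1.5,45))
S=cap('scene');T=cap('top')
a=cv2.resize(S['img'][150:230,260:340,::-1],(400,400),interpolation=2);b=cv2.resize(T['img'][140:220,240:320,::-1],(400,400),interpolation=2)
cv2.imwrite('pics/k.png',np.hstack([a,b]))
for z in(.28,.3):
  B=np.array([.5635,-.021,z]);print(z,((proj(S,B+np.array([[0,0,0],[.011,0,-.05],[.011,0,-.125],[0,0,-.136],[-.0155,0,-.103]]))-[260,150])*5).round().tolist())
```

```text
1.9 [ 0.4336 -0.0643  0.1347] F [-1.44 -0.33  0.01] w 0.003 gf 0.0 [-12.3   2.8 -39.3 -84.5  -9.2   1.8]
xyz [-107.5   46.6   33. ] ang [0.0208 0.0472 0.0005] rows 2.435047965048893 0.3438438129468814
0.28 [[164.0, 116.0], [157.0, 194.0], [162.0, 315.0], [173.0, 339.0], [186.0, 297.0]]
0.3 [[162.0, 81.0], [155.0, 161.0], [161.0, 283.0], [172.0, 308.0], [184.0, 264.0]]
```

View pics/k.png

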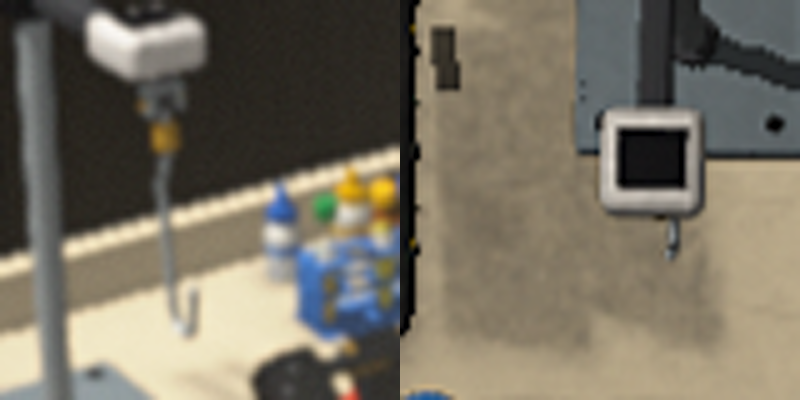

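The hook hangs at crop (165–185, 140–333), which puts the pin at about 0.285 m. Joint 5 is close to its stop, so the 45° tilt is too much and I'll use 25°.

Run:
```python
from h import *
T=r.capture('top');print(atz(T,(294.4,190),.17),proj(T,[.53,-.021,.17]))
d=tool(-1.5,25)[:,2]
goto(np.array([.5635-.095,-.0185,.155])-.025*d,tool(-1.5,25))
```

```text
[ 0.55897034 -0.02060048  0.17      ] [[294.6520276  200.25579271]]
xyz [-48.1  48.2 -10.4] ang [0.0208 0.3945 0.0021] rows 1.3779742369849126 2.635223454018279
```

>>> move_arm(series=[{"grip":0,"xyz":[-24,24,-10],"angular":[0.02,0.2,0]},{"grip":0,"xyz":[-24,24,-10],"angular":[0.02,0.3,0]},{"grip":0,"xyz":[-48,48,-10],"angular":[0.02,0.394,0]},{"grip":0,"xyz":[-48,48,-10],"angular":[0.02,0.394,0]},{"grip":0,"xyz":[-48,48,-10],"angular":[0.02,0.394,0]},{"grip":0,"xyz":[-48,48,-10],"angular":[0.02,0.394,0]},{"grip":0,"xyz":[-48,48,-10],"angular":[0.02,0.394,0]},{"grip":0,"xyz":[-48,48,-10],"angular":[0.02,0.394,0]}])

```text
time_s: 2.85
tcp_pos: [0.3974, -0.1159, 0.1301]
ee_rot: [[-0.883, -0.01, 0.47], [0.024, 0.998, 0.065], [-0.47, 0.069, -0.88]]
wrist_force: [0.1, -1.5, 0.2]
gripper_width: 0.007
gripper_force: 0.0
```

Run:
```python
from h import *
st()
d=tool(-1.5,25)[:,2]
for x in(-.095,-.015):goto(np.array([.5635+x,-.0200,.155])-.025*d,tool(-1.5,25))
```

```text
2.85 [ 0.3974 -0.1159  0.1301] F [ 0.14 -1.5   0.16] w 0.007 gf 0.0 [  5.4   1.2 -51.4  -7.4  -9.2 -88.8]
xyz [-73.5  98.6  -7.1] ang [0.0774 0.0525 0.0013] rows 2.4629576338303667 0.6238671233889579
xyz [-144.1   97.8   30.5] ang [0.0774 0.0525 0.0013] rows 3.535645863867272 0.6238671233889579
```

```bash
cat > fk.py <<'E'
import numpy as np
from scipy.optimize import least_squares
from scipy.spatial.transform import Rotation as Ro
D=[([-61.1596,22.088,.3884,-.0233,-68.4113,-14.8147],[.1514,-.6059,.2466],[[-.9702,-.2422,-.0006],[-.2422,.9702,.0019],[0.0001,.002,-1]]),
([-20.4,-9.1,-41.1,-38.1,-19.9,-40.2],[.3525,-.2017,.2069],[[-0.725,0.041,0.687],[0.028,0.999,-0.03],[-0.688,-0.003,-0.726]]),
([-12.3,2.8,-39.3,-84.5,-9.2,1.8],[.4336,-.0643,.1347],[[-0.673,0.011,0.74],[0.018,1.0,0.001],[-0.74,0.014,-0.673]]),
([5.4,1.2,-51.4,-7.4,-9.2,-88.8],[.3974,-.1159,.1301],[[-0.883,-0.01,0.47],[0.024,0.998,0.065],[-0.47,0.069,-0.88]])]
def fk(p,q,s4=1,s6=1,c6=0,rot=False):
    h,L1,L2,LT,o,a=p;q=np.radians(q);E=lambda ax,t:Ro.from_euler(ax,t).as_matrix()
    R1=E('z',q[0]);R=R1@E('y',q[1]);P=np.array([0,0,h])+R1@[a,0,0]+R@[0,0,L1]
    R=R@E('y',-q[2]);P=P+R@[0,0,o]
    R=R@E('x',s4*q[3]);P=P+R@[L2,0,0]
    R=R@E('y',-q[4]);P=P+R@[LT,0,0]      # tool along local x
    R=R@E('x',s6*q[5]+c6)
    if rot: return P,R@np.array([[0,0,1],[0,1,0],[-1,0,0.]])
    return P
def fit(s4):
    f=lambda p:np.concatenate([fk(p,q,s4)-x for q,x,_ in D])
    s=least_squares(f,[.2,.3,.3,.2,0,0]);return s
E
python3 - <<'E'
from fk import *
np.set_printoptions(precision=4,suppress=True)
for s4 in(1,-1):
    s=fit(s4);print(s4,s.x,np.abs(s.fun).max(),s.fun)
    for q,x,R in D:print((fk(s.x,q,s4,rot=True)[1].T@np.array(R)).round(2).tolist())
E
```

```text
1 [0.0559 0.3622 0.357  0.0327 0.0093 0.1309] 0.15082351554644416 [ 0.1391  0.0784 -0.0112  0.0226  0.0549  0.0016 -0.0015 -0.0352  0.0285
 -0.0208  0.1508 -0.0189]
[[0.49, 0.87, -0.0], [-0.87, 0.49, 0.0], [0.0, -0.0, 1.0]]
[[0.43, -0.81, -0.4], [0.9, 0.43, 0.1], [0.09, -0.4, 0.91]]
[[0.25, -0.92, -0.31], [0.97, 0.25, 0.04], [0.04, -0.31, 0.95]]
[[-0.21, -0.98, -0.04], [0.98, -0.21, -0.0], [-0.0, -0.04, 1.0]]
-1 [ 0.0372  0.2346  0.2981 -0.0877  0.022   0.2343] 0.15138955045634378 [ 0.1418  0.0735  0.0059  0.0199  0.0436 -0.0137 -0.0278 -0.0385  0.0123
 -0.0028  0.1514 -0.0046]
[[0.49, 0.87, 0.0], [-0.87, 0.49, 0.0], [0.0, -0.0, 1.0]]
[[0.99, 0.17, 0.0], [-0.17, 0.99, 0.0], [-0.0, -0.0, 1.0]]
[[-0.06, 1.0, -0.0], [-1.0, -0.06, 0.0], [0.0, 0.0, 1.0]]
[[0.04, -1.0, 0.0], [1.0, 0.04, -0.0], [0.0, -0.0, 1.0]]
```

```bash
cat > fk.py <<'E'
import numpy as np
from scipy.optimize import least_squares
from scipy.spatial.transform import Rotation as Ro
from h import *
D=[([-61.1596,22.088,.3884,-.0233,-68.4113,-14.8147],[.1514,-.6059,.2466],[[-.9702,-.2422,-.0006],[-.2422,.9702,.0019],[0.0001,.002,-1]]),
([-20.4,-9.1,-41.1,-38.1,-19.9,-40.2],[.3525,-.2017,.2069],[[-0.725,0.041,0.687],[0.028,0.999,-0.03],[-0.688,-0.003,-0.726]]),
([-12.3,2.8,-39.3,-84.5,-9.2,1.8],[.4336,-.0643,.1347],[[-0.673,0.011,0.74],[0.018,1.0,0.001],[-0.74,0.014,-0.673]]),
([5.4,1.2,-51.4,-7.4,-9.2,-88.8],[.3974,-.1159,.1301],[[-0.883,-0.01,0.47],[0.024,0.998,0.065],[-0.47,0.069,-0.88]])]
def fk(p,q):
    h,L1,L2,LT,o,b,w,c6=p;q=np.radians(q);E=lambda ax,t:Ro.from_euler(ax,t).as_matrix()
    R1=E('z',q[0]);R=R1@E('y',q[1]);P=np.array([0,0,h])+R1@[0,b,0]+R@[0,0,L1]
    R=R@E('y',-q[2]);P=P+R@[0,0,o]
    R=R@E('x',-q[3]);P=P+R@[L2,0,0]
    R=R@E('y',-q[4]);P=P+R@[LT,0,w]
    R=R@E('x',-q[5]+c6)
    return P,R@np.array([[0,0,1],[0,-1,0],[1,0,0.]])
f=lambda p:np.concatenate([np.r_[fk(p,q)[0]-x,.1*(fk(p,q)[1]-np.array(R)).ravel()] for q,x,R in D])
sol=min((least_squares(f,[.2,.3,.3,.2,0,-.16,0,c]) for c in(-1.57,0,1.57,3.14)),key=lambda s:s.cost)
p=sol.x
lo=np.array([-179.83,-69.29,-61.27,-181.25,-171.15,-177.46]);hi=np.array([179.83,118.12,80.66,117.63,-9.14,177.46])
def ik(x,R,q0=[-20,10,-20,0,-50,0]):
    return least_squares(lambda q:np.r_[(fk(p,q)[0]-x),.2*(fk(p,q)[1]-R).ravel()],q0,bounds=(lo,hi),x_scale=30)
E
python3 - <<'E'
from fk import *
np.set_printoptions(precision=4,suppress=True)
print(p,np.abs(sol.fun).max())
for t in(0,15,25,35):
  R=tool(-1.5,t);d=R[:,2]
  for x in(-.095,-.015):
    s=ik(np.array([.5635+x,-.02,.155])-.025*d,R);print(t,x,s.x.round(1),np.sqrt(2*s.cost))
for x in([.463,-.024,.21],[.463,-.024,.15],[.37,-.024,.2]):
  s=ik(x,tool(-1.5,0));print(x,s.x.round(1),s.cost)
E
```

```text
[ 0.0036  0.5107  0.4661  0.1065  0.0653 -0.1205 -0.0541  1.5711] 0.08754768282265638
0 -0.095 [  12.4   10.3  -25.5   -0.   -54.2 -103.9] 9.831448322526947e-13
0 -0.015 [  10.6   18.7  -14.5   -0.   -56.8 -102.1] 1.1222149470050597e-13
15 -0.095 [  14.2    5.7  -29.6    6.2  -40.3 -109.9] 6.707874954758123e-11
15 -0.015 [  11.8   14.4  -19.1    5.1  -42.  -106.7] 2.3872025290436542e-11
25 -0.095 [  16.     2.7  -33.    14.3  -31.  -118.3] 6.505621457654671e-13
25 -0.015 [  13.1   11.6  -22.7   11.6  -31.9 -113.2] 1.0621734938100985e-08
35 -0.095 [  19.3   -0.3  -37.6   32.   -22.6 -137.2] 1.270940195830442e-10
35 -0.015 [  15.3    8.9  -27.1   26.   -22.2 -128.2] 2.1628077741714335e-13
[0.463, -0.024, 0.21] [  12.1    8.1  -24.    -0.   -57.9 -103.6] 3.5731428540392553e-25
[0.463, -0.024, 0.15] [  12.1   11.5  -28.3   -0.   -50.3 -103.6] 6.328787860039937e-25
[0.37, -0.024, 0.2] [  15.3   -2.   -36.1   -0.   -55.9 -106.7] 1.8495508491042566e-22
```

Run:
```python
from fk import *
np.set_printoptions(precision=3,suppress=True)
print(sol.fun.reshape(4,12))
def fk2(p,q,y6,s6):
    h,L1,L2,LT,o,b,w,v=p;q=np.radians(q);E=lambda ax,t:Ro.from_euler(ax,t).as_matrix()
    R1=E('z',q[0]);R=R1@E('y',q[1]);P=np.array([0,0,h])+R@[v,0,L1]
    R=R@E('y',-q[2]);P=P+R@[0,b,o]
    R=R@E('x',-q[3]);P=P+R@[L2,0,0]
    R=R@E('y',-q[4]);P=P+R@[LT,0,0]
    R=R@E('x',s6*q[5]+y6);P=P+R@[0,w,0]
    return P,R
for q,x,R in D:
  P,R1=fk2([0]*8,q,0,0);R=np.array(R);M=R1.T@R;print(q[5],M[:,2],'roll',np.degrees(np.arctan2(M[2,0],M[1,0])))
```

```text
[[ 0.03   0.027  0.012 -0.     0.    -0.     0.     0.    -0.     0.
  -0.     0.   ]
 [-0.018  0.006  0.008  0.     0.     0.     0.     0.    -0.    -0.
  -0.     0.   ]
 [ 0.026 -0.088  0.045 -0.    -0.    -0.    -0.    -0.     0.     0.
  -0.    -0.   ]
 [-0.04   0.038 -0.066  0.     0.    -0.    -0.    -0.     0.     0.
  -0.    -0.   ]]
-14.8147 [ 1.  0. -0.] roll -165.1849782260645
-40.2 [ 1.     0.    -0.002] roll -139.7923158689144
1.8 [1.    0.001 0.001] roll 178.24991866334483
-88.8 [ 1.    -0.     0.001] roll -91.16713425456261
```

```bash
python3 - <<'E'
s=open('fk.py').read()
s=s.replace("h,L1,L2,LT,o,b,w,c6=p","h,L1,L2,LT,o,b,w,y5,a=p;c6=np.pi/2").replace("R1@[0,b,0]","R1@[a,b,0]").replace("P=P+R@[LT,0,w]","P=P+R@[LT,y5,w]")
i=s.index("sol=");j=s.index("p=sol.x");s=s[:i]+"sol=min((least_squares(f,[.2,.35,.3,.2,0,g,w,g2,0]) for g in(0,-.16) for g2 in(0,-.16) for w in(0,.08,-.08)),key=lambda s:s.cost)\n"+s[j:]
open('fk.py','w').write(s)
E
python3 - <<'E'
from fk import *
np.set_printoptions(precision=3,suppress=True)
print(p);print(sol.fun.reshape(4,12)[:,:3])
for t in(0,15,25,35):
  R=tool(-1.5,t);d=R[:,2]
  for x in(-.095,-.015):
    s=ik(np.array([.5635+x,-.02,.155])-.025*d,R);print(t,x,s.x.round(1),np.sqrt(2*s.cost))
E
```

```text
[ 0.162  0.565  0.422  0.281 -0.001 -0.    -0.    -0.16   0.001]
[[-0. -0. -0.]
 [-0. -0.  0.]
 [ 0.  0.  0.]
 [-0.  0. -0.]]
0 -0.095 [  17.5   10.7  -26.4   -0.   -52.9 -109. ] 1.3840175999147981e-09
0 -0.015 [  14.8   18.1  -15.9    0.   -56.  -106.3] 3.946247351748935e-11
15 -0.095 [  21.1    3.5  -40.9   10.8  -32.2 -121.1] 3.275856004266199e-10
15 -0.015 [  17.5   11.4  -30.4    8.6  -34.3 -115.5] 9.361896216646956e-15
25 -0.095 [  18.7   -0.4  -56.3   39.1  -13.4 -146.7] 4.490873405002673e-10
25 -0.015 [  16.9    7.9  -45.    30.5  -15.3 -136.4] 1.302243208640715e-10
35 -0.095 [  14.1   -3.5  -60.5   54.9   -9.1 -158.3] 0.03705056495262474
35 -0.015 [  14.1    5.7  -48.9   38.9   -9.1 -142.2] 0.03557385295102243
```

The fitted arm model is exact and shows a 20° tilt is comfortable.

Run:
```python
from fk import *
R=tool(-1.5,20);d=R[:,2]
for x in(-.095,-.005):
    X=np.array([.5635+x,-.02,.155])-.025*d;print(ik(X,R).x.round(1));goto(X,R)
```

```text
[  21.7    1.4  -47.4   19.4  -23.9 -129.9]
xyz [-75.6  98.6  -6.9] ang [0.0773 0.1397 0.0047] rows 2.4886322228601445 1.0654865409039285
[  17.7   10.5  -35.1   14.8  -26.1 -121.5]
xyz [-155.1   97.7   35.4] ang [0.0773 0.1397 0.0047] rows 3.7332663351803865 1.0654865409039285
```

>>> move_arm(series=[{"grip":0,"xyz":[-10,30,-7],"angular":[0.077,0.14,0.005]},{"grip":0,"xyz":[-40,60,-7],"angular":[0.077,0.14,0.005]},{"grip":0,"xyz":[-76,98,-7],"angular":[0.077,0.14,0.005]},{"grip":0,"xyz":[-76,98,-7],"angular":[0.077,0.14,0.005]},{"grip":0,"xyz":[-76,98,-7],"angular":[0.077,0.14,0.005]},{"grip":0,"xyz":[-76,98,-7],"angular":[0.077,0.14,0.005]},{"grip":0,"xyz":[-76,98,-7],"angular":[0.077,0.14,0.005]}])

```text
time_s: 3.55
tcp_pos: [0.4588, -0.0211, 0.1773]
ee_rot: [[-0.94, 0.028, 0.34], [0.026, 1.0, -0.008], [-0.341, 0.001, -0.94]]
wrist_force: [-0.0, -1.3, 0.2]
gripper_width: 0.001
gripper_force: 0.0
```

Run:
```python
from fk import *
st();R=tool(-1.5,20);d=R[:,2]
for x in(-.095,-.02):
    X=np.array([.5635+x,-.02,.155])-.025*d;goto(X,R)
```

```text
3.55 [ 0.4588 -0.0211  0.1773] F [-0.02 -1.32  0.16] w 0.001 gf 0.0 [  21.6    1.4  -47.5   19.2  -23.8 -129.6]
xyz [-1.5  1.3 -0.8] ang [ 0.0007 -0.0015 -0.0018] rows 0.0428843616324363 0.016554276857029697
xyz [-72.    3.4  24.8] ang [ 0.0007 -0.0015 -0.0018] rows 1.5244506692246562 0.016554276857029697
```

>>> move_arm(series=[{"grip":0,"xyz":[-19,1,6.8],"angular":[0,0,0]},{"grip":0,"xyz":[-28,1,10.2],"angular":[0,0,0]},{"grip":0,"xyz":[-34,1,12.2],"angular":[0,0,0]},{"grip":0,"xyz":[-39.5,1,14.3],"angular":[0,0,0]},{"grip":0,"xyz":[-45,1,16.3],"angular":[0,0,0]},{"grip":0,"xyz":[-51,1.5,18.4],"angular":[0,0,0]},{"grip":0,"xyz":[-56,2,20.4],"angular":[0,0,0]},{"grip":0,"xyz":[-62,2,22.4],"angular":[0,0,0]},{"grip":0,"xyz":[-68,2,24.5],"angular":[0,0,0]},{"grip":0,"xyz":[-71.4,2,25.8],"angular":[0,0,0]}])

```text
time_s: 4.55
tcp_pos: [0.5365, -0.0203, 0.1779]
ee_rot: [[-0.939, 0.027, 0.342], [0.026, 1.0, -0.007], [-0.342, 0.002, -0.94]]
wrist_force: [0.4, 0.4, 0.7]
gripper_width: 0.004
gripper_force: 0.0
```

>>> move_arm(series=[{"grip":0,"xyz":[0,0,0],"angular":[0,0,0]},{"grip":0,"xyz":[0,0,0],"angular":[0,0,0]},{"grip":0,"xyz":[0,0,0],"angular":[0,0,0]},{"grip":0,"xyz":[0,0,0],"angular":[0,0,0]},{"grip":0,"xyz":[0,0,0],"angular":[0,0,0]},{"grip":0,"xyz":[0,0,0],"angular":[0,0,0]},{"grip":0,"xyz":[0,0,0],"angular":[0,0,0]},{"grip":0,"xyz":[0,0,0],"angular":[0,0,0]},{"grip":0,"xyz":[0,0,0],"angular":[0,0,0]},{"grip":0,"xyz":[0,0,0],"angular":[0,0,0]}])

```text
time_s: 5.55
tcp_pos: [0.5357, -0.0205, 0.1777]
ee_rot: [[-0.94, 0.027, 0.341], [0.026, 1.0, -0.007], [-0.341, 0.002, -0.94]]
wrist_force: [-0.0, -0.4, 0.0]
gripper_width: 0.008
gripper_force: 0.0
```

Run:
```python
from h import *
st()
I=[]
for i in range(4):
    c=r.capture('scene');I.append(c['img'][160:230,265:325,::-1])
    r.capture('scene')
cv2.imwrite('pics/w.png',np.hstack([cv2.resize(x,(200,233),interpolation=2) for x in I]))
print([np.abs(I[i].astype(int)-I[0]).max() for i in range(4)],r.sense()['time_s'])
```

```text
5.55 [ 0.5357 -0.0205  0.1777] F [-0.   -0.38  0.02] w 0.008 gf 0.0 [  18.1    9.2  -37.1   15.2  -25.6 -122.4]
[np.int64(0), np.int64(8), np.int64(8), np.int64(8)] 5.95
```

View pics/w.png

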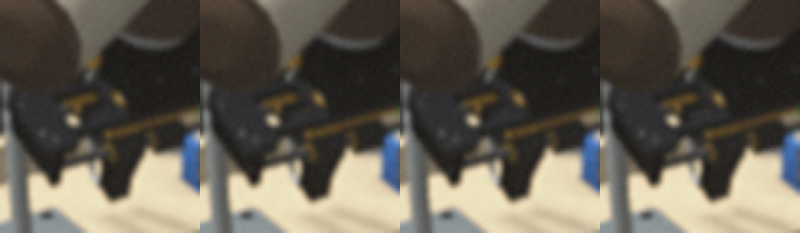

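The four frames are identical within noise, so the hook is resting against the finger. I'll now draw the finger back slowly.

>>> move_arm(series=[{"grip":0,"xyz":[0.9,0,-0.3],"angular":[0,0,0]},{"grip":0,"xyz":[1.9,0,-0.7],"angular":[0,0,0]},{"grip":0,"xyz":[2.8,0,-1.0],"angular":[0,0,0]},{"grip":0,"xyz":[3.8,0,-1.4],"angular":[0,0,0]},{"grip":0,"xyz":[4.7,0,-1.7],"angular":[0,0,0]},{"grip":0,"xyz":[5.6,0,-2.0],"angular":[0,0,0]},{"grip":0,"xyz":[6.6,0,-2.4],"angular":[0,0,0]},{"grip":0,"xyz":[7.5,0,-2.7],"angular":[0,0,0]},{"grip":0,"xyz":[8.5,0,-3.1],"angular":[0,0,0]},{"grip":0,"xyz":[9.4,0,-3.4],"angular":[0,0,0]}])

```text
time_s: 6.95
tcp_pos: [0.5256, -0.0202, 0.1777]
ee_rot: [[-0.94, 0.027, 0.341], [0.026, 1.0, -0.007], [-0.341, 0.002, -0.94]]
wrist_force: [-0.4, -0.1, -0.5]
gripper_width: 0.006
gripper_force: 0.0
```

>>> move_arm(series=[{"grip":0,"xyz":[0.9,0,-0.3],"angular":[0,0,0]},{"grip":0,"xyz":[1.9,0,-0.7],"angular":[0,0,0]},{"grip":0,"xyz":[2.8,0,-1.0],"angular":[0,0,0]},{"grip":0,"xyz":[3.8,0,-1.4],"angular":[0,0,0]},{"grip":0,"xyz":[6,0,-2.2],"angular":[0,0,0]},{"grip":0,"xyz":[9,0,-3.3],"angular":[0,0,0]},{"grip":0.3,"xyz":[15,0,-5.5],"angular":[0,0,0]},{"grip":0.6,"xyz":[30,-1,-11],"angular":[0,0,0]},{"grip":1,"xyz":[50,-1,-18],"angular":[0,0,0]},{"grip":1,"xyz":[70,-2,-25],"angular":[0,0,0]}])

```text
time_s: 7.95
tcp_pos: [0.4502, -0.0203, 0.1771]
ee_rot: [[-0.94, 0.027, 0.341], [0.026, 1.0, -0.008], [-0.341, 0.002, -0.94]]
wrist_force: [-0.6, -0.2, -0.5]
gripper_width: 0.28
gripper_force: 0.0
```

Run:
```python
from fk import *
st();a=np.radians(5)
# pail grasp: hover & grasp
Rg=tool(5,0);G=np.array([.5115,-.352])
for z in(.20,.107):
    X=np.array([*G,z]);print(ik(X,Rg).x.round(1));goto(X,Rg)
I=[]
for i in range(5):
    I.append(r.capture('scene')['img'][160:230,275:345,::-1].copy()); r.capture('top');r.capture('top')
    
cv2.imwrite('pics/w2.png',np.hstack([cv2.resize(x,(266,266),interpolation=2) for x in (I[0],I[2],I[4])]))
print([np.abs(I[i].astype(int)-I[0]).max() for i in range(5)],r.sense()['time_s'])
```

```text
7.95 [ 0.4502 -0.0203  0.1771] F [-0.63 -0.19 -0.52] w 0.28 gf 0.0 [  22.2    0.5  -48.7   19.7  -23.7 -130.7]
[-19.6  23.7  -4.1   0.  -62.2 -65.4]
xyz [ -74.1 -329.9    1.9] ang [-0.0182  0.3478 -0.1136] rows 6.761621048101725 2.443337078576151
[-19.6  28.9 -10.3   0.  -50.8 -65.4]
xyz [ -42.4 -330.    89.3] ang [-0.0182  0.3478 -0.1136] rows 6.890264895934548 2.443337078576151
[np.int64(0), np.int64(129), np.int64(194), np.int64(195), np.int64(196)] 8.7
```

View pics/w2.png

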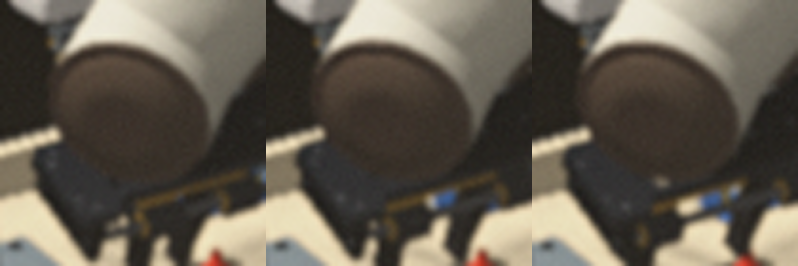

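The arm still hides the hook in the scene view. I'll go to the pail and check the swing numerically from there.

>>> move_arm(series=[{"grip":1,"xyz":[-74,-330,2],"angular":[-0.018,0.348,-0.114]},{"grip":1,"xyz":[-74,-330,2],"angular":[-0.018,0.348,-0.114]},{"grip":1,"xyz":[-74,-330,2],"angular":[-0.018,0.348,-0.114]},{"grip":1,"xyz":[-74,-330,2],"angular":[-0.018,0.348,-0.114]},{"grip":1,"xyz":[-74,-330,2],"angular":[-0.018,0.348,-0.114]},{"grip":1,"xyz":[-74,-330,2],"angular":[-0.018,0.348,-0.114]},{"grip":1,"xyz":[-74,-330,2],"angular":[-0.018,0.348,-0.114]},{"grip":1,"xyz":[-74,-330,2],"angular":[-0.018,0.348,-0.114]},{"grip":1,"xyz":[-74,-330,2],"angular":[-0.018,0.348,-0.114]},{"grip":1,"xyz":[-74,-330,2],"angular":[-0.018,0.348,-0.114]}])

```text
time_s: 9.7
tcp_pos: [0.5122, -0.3524, 0.1991]
ee_rot: [[-0.996, -0.086, -0.001], [-0.086, 0.996, 0.001], [0.001, 0.001, -1.0]]
wrist_force: [-0.8, -0.1, -0.7]
gripper_width: 1.0
gripper_force: 0.0
```

Run:
```python
from fk import *
st();goto(np.array([.5115,-.352,.107]),tool(5,0))
I=[]
for i in range(7):
    I.append(r.capture('scene')['img'].astype(int)); r.capture('top') if i<6 else 0
c=r.capture('top')
J=[x[165:222,278:305] for x in I]
print([np.abs(j-J[0]).max() for j in J],r.sense()['time_s'])
a=I[-1][150:230,260:340,::-1].astype(np.uint8);b=c['img'][150:230,370:450,::-1]
cv2.imwrite('pics/h2.png',np.hstack([cv2.resize(x,(400,400),interpolation=2) for x in(a,b)]))
```

```text
9.7 [ 0.5122 -0.3524  0.1991] F [-0.82 -0.1  -0.68] w 1.0 gf 0.0 [-19.6  23.8  -4.   -0.  -62.3 -65.4]
xyz [ 0.5  0.4 92.1] ang [ 0.0009 -0.0012 -0.0012] rows 1.8413003942556907 0.01303393035611348
[np.int64(0), np.int64(18), np.int64(19), np.int64(19), np.int64(11), np.int64(16), np.int64(8)] 10.4
```

View pics/h2.png

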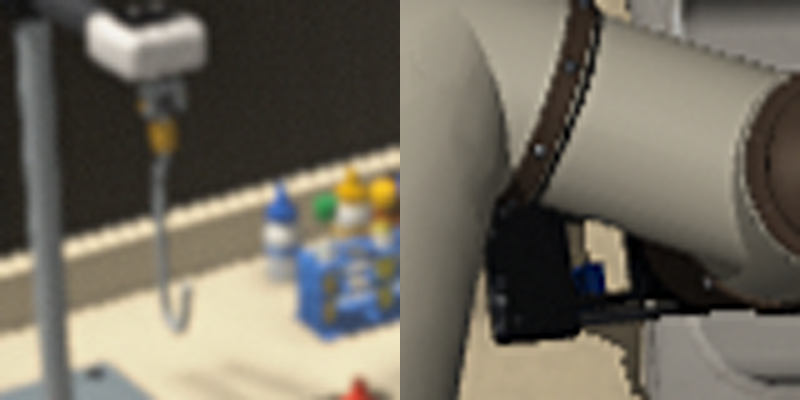

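The hook is steady: pixel differences are at noise level. Its bowl bottom is at crop (175,333) and its tip top at (184,288), so the pin is at about 0.286 m. I'll descend and grip the pail.

>>> move_arm(series=[{"grip":1,"xyz":[0.5,0.4,40],"angular":[0,0,0]},{"grip":1,"xyz":[0.5,0.4,70],"angular":[0,0,0]},{"grip":1,"xyz":[0.5,0.4,85],"angular":[0,0,0]},{"grip":1,"xyz":[0.5,0.4,92],"angular":[0,0,0]},{"grip":0.5,"xyz":[0.5,0.4,92],"angular":[0,0,0]},{"grip":0.3,"xyz":[0.5,0.4,92],"angular":[0,0,0]},{"grip":0.2,"xyz":[0.5,0.4,92],"angular":[0,0,0]},{"grip":0,"xyz":[0.5,0.4,92],"angular":[0,0,0]},{"grip":0,"xyz":[0.5,0.4,92],"angular":[0,0,0]},{"grip":0,"xyz":[0.5,0.4,92],"angular":[0,0,0]}])

```text
time_s: 11.4
tcp_pos: [0.5122, -0.3517, 0.1085]
ee_rot: [[-0.996, -0.088, 0.001], [-0.088, 0.996, -0.0], [-0.001, -0.0, -1.0]]
wrist_force: [-0.8, 0.6, 0.2]
gripper_width: 0.536
gripper_force: 0.0
```

>>> move_arm(series=[{"grip":0,"xyz":[0,0,0],"angular":[0,0,0]},{"grip":0,"xyz":[0,0,0],"angular":[0,0,0]},{"grip":0,"xyz":[0,0,0],"angular":[0,0,0]},{"grip":0,"xyz":[0,0,0],"angular":[0,0,0]}])

```text
time_s: 11.8
tcp_pos: [0.5121, -0.3517, 0.108]
ee_rot: [[-0.996, -0.088, 0.0], [-0.088, 0.996, -0.0], [-0.0, -0.0, -1.0]]
wrist_force: [0.1, -0.4, 0.1]
gripper_width: 0.175
gripper_force: 0.1
```

>>> move_arm(series=[{"grip":0,"xyz":[0,0,0],"angular":[0,0,0]},{"grip":0,"xyz":[0,0,0],"angular":[0,0,0]},{"grip":0,"xyz":[0,0,0],"angular":[0,0,0]},{"grip":0,"xyz":[0,0,0],"angular":[0,0,0]}])

```text
time_s: 12.2
tcp_pos: [0.5121, -0.3516, 0.108]
ee_rot: [[-0.996, -0.088, 0.0], [-0.088, 0.996, -0.0], [-0.0, -0.0, -1.0]]
wrist_force: [0.9, 0.5, -0.1]
gripper_width: 0.135
gripper_force: 30.0
```

>>> move_arm(series=[{"grip":0,"xyz":[0,0,-5],"angular":[0,0,0]},{"grip":0,"xyz":[0,0,-12],"angular":[0,0,0]},{"grip":0,"xyz":[0,0,-20],"angular":[0,0,0]},{"grip":0,"xyz":[0,0,-30],"angular":[0,0,0]},{"grip":0,"xyz":[0,0,-30],"angular":[0,0,0]},{"grip":0,"xyz":[0,0,-30],"angular":[0,0,0]},{"grip":0,"xyz":[0,0,-30],"angular":[0,0,0]},{"grip":0,"xyz":[0,0,-30],"angular":[0,0,0]}])

```text
time_s: 13.0
tcp_pos: [0.5118, -0.3515, 0.1376]
ee_rot: [[-0.996, -0.088, -0.001], [-0.088, 0.996, 0.0], [0.001, 0.0, -1.0]]
wrist_force: [-0.6, -0.3, -0.8]
gripper_width: 0.137
gripper_force: 30.0
```

Run:
```python
from fk import *
st();s=r.sense();print(s['moment'])
F=[];
for i in range(8):
    T=r.capture('top');s=r.sense();F.append(np.r_[s['wrist_force'],s['moment']])
print(np.mean(F,0).round(2),np.std(F,0).round(2))
S=r.capture('scene')
a=S['img'][170:250,340:420,::-1];b=T['img'][140:230,370:460,::-1]
cv2.imwrite('pics/g.png',np.hstack([cv2.resize(x,(400,400),interpolation=2) for x in(a,b)]))
```

```text
13.0 [ 0.5118 -0.3515  0.1376] F [-0.6  -0.32 -0.82] w 0.137 gf 30.0 [-19.6  27.   -8.4  -0.  -54.6 -65.4]
[-0.00886296  0.07805278  0.00994609]
[ 0.16  0.18 -1.25 -0.02  0.12  0.01] [0.58 0.29 0.46 0.02 0.03 0.03]
```

The grip holds at 30 N on the pad, and the load reads about 1.25 N and 0.12 N·m, so the pail is lifted. Next is the carry.

Run:
```python
from fk import *
for X,y in(([.5118,-.3515,.22],5),([.41,-.18,.215],2),([.39,-.0184,.2],-1.5),([.4635,-.0184,.2],-1.5),([.4635,-.0184,.13],-1.5)):
    s=ik(np.array(X),tool(y,0));print(s.x.round(1),s.cost<1e-9);goto(X,tool(y,0))
```

```text
[-19.6  22.8  -2.5   0.  -64.7 -65.4] True
xyz [  0.3   0.2 -82. ] ang [-0.0001  0.0001  0.0006] rows 1.6390713496019023 0.003919293221301419
[ -2.8   6.3 -26.   -0.  -57.7 -85.2] True
xyz [ 86.6 179.9 -77. ] ang [-0.0001  0.0001  0.0529] rows 4.280513104894119 0.3530951102595619
[  21.5    1.2  -34.1   -0.   -54.7 -113. ] True
xyz [ 92.4 342.7 -62. ] ang [-1.00e-04  1.00e-04  1.14e-01] rows 7.20557664203734 0.7605452316622333
[  17.9    8.8  -25.4   -0.   -55.8 -109.4] True
xyz [ 19.1 336.2 -62. ] ang [-1.00e-04  1.00e-04  1.14e-01] rows 6.848608106402857 0.7605452316622333
[  17.9   14.   -30.8   -0.   -45.2 -109.4] True
xyz [ 19.1 336.2   8. ] ang [-1.00e-04  1.00e-04  1.14e-01] rows 6.73751192769262 0.7605452316622333
```

>>> move_arm(series=[{"grip":0,"xyz":[0,0,-15],"angular":[0,0,0]},{"grip":0,"xyz":[0,0,-35],"angular":[0,0,0]},{"grip":0,"xyz":[2,5,-55],"angular":[0,0,0]},{"grip":0,"xyz":[8,17,-70],"angular":[0,0,0]},{"grip":0,"xyz":[18,36,-80],"angular":[0,0,0.01]},{"grip":0,"xyz":[31,62,-81],"angular":[0,0,0.02]},{"grip":0,"xyz":[46,92,-80],"angular":[0,0,0.03]},{"grip":0,"xyz":[61,122,-79],"angular":[0,0,0.04]},{"grip":0,"xyz":[75,152,-78],"angular":[0,0,0.05]},{"grip":0,"xyz":[87,182,-77],"angular":[0,0,0.06]}])

```text
time_s: 14.45
tcp_pos: [0.4084, -0.177, 0.2151]
ee_rot: [[-1.0, -0.027, 0.0], [-0.027, 1.0, 0.0], [-0.0, -0.0, -1.0]]
wrist_force: [0.4, -1.0, -2.1]
gripper_width: 0.135
gripper_force: 30.0
```

Run:
```python
from fk import *
st();goto([.39,-.0184,.2],tool(-1.5,0))
```

```text
14.45 [ 0.4084 -0.177   0.2151] F [ 0.39 -1.03 -2.06] w 0.135 gf 30.0 [ -2.4   6.  -26.4  -0.  -57.6 -86.1]
xyz [ 14.1 159.1  15.1] ang [0.     0.0005 0.0531] rows 3.208376115644391 0.35417334757493263
```

>>> move_arm(series=[{"grip":0,"xyz":[3,28,0],"angular":[0,0,0.01]},{"grip":0,"xyz":[6,56,2],"angular":[0,0,0.02]},{"grip":0,"xyz":[9,84,6],"angular":[0,0,0.03]},{"grip":0,"xyz":[11,110,9],"angular":[0,0,0.04]},{"grip":0,"xyz":[13,133,12],"angular":[0,0,0.05]},{"grip":0,"xyz":[14,150,14],"angular":[0,0,0.053]},{"grip":0,"xyz":[14,159,15],"angular":[0,0,0.053]},{"grip":0,"xyz":[14,159,15],"angular":[0,0,0.053]},{"grip":0,"xyz":[14,159,15],"angular":[0,0,0.053]},{"grip":0,"xyz":[14,159,15],"angular":[0,0,0.053]}])

```text
time_s: 15.45
tcp_pos: [0.3911, -0.02, 0.2001]
ee_rot: [[-1.0, 0.026, 0.0], [0.026, 1.0, -0.0], [-0.0, -0.0, -1.0]]
wrist_force: [-0.2, -0.5, -2.1]
gripper_width: 0.134
gripper_force: 30.0
```

Run:
```python
from fk import *
st()
F=[]
for i in range(6):
    T=r.capture('top');s=r.sense();F.append(np.r_[s['wrist_force'],s['moment']])
print(np.mean(F,0).round(2))
S=r.capture('scene')
goto([.5635-.099,-.0184,.2],tool(-1.5,0))
tc=s['tcp_pos'];R=tool(-1.5,0);bm=tc+np.array([.099,-.0026,.022]);ux=np.array([0.026,1,0])
for c,n in((S,'S'),(T,'T')):
    print(n,'bail',proj(c,[bm+.022*ux,bm,bm-.022*ux]).round(1).tolist(),'hookbowl',proj(c,[[.5635,-.021,.156],[.548,-.021,.183]]).round(1).tolist())
a=S['img'][140:240,250:350,::-1];b=T['img'][150:250,260:360,::-1]
cv2.imwrite('pics/hk.png',np.hstack([cv2.resize(x,(400,400),interpolation=2) for x in(a,b)]))
```

```text
15.45 [ 0.3911 -0.02    0.2001] F [-0.22 -0.54 -2.12] w 0.134 gf 30.0 [  21.2    1.3  -34.     0.   -54.7 -112.7]
[ 0.47  0.33 -1.41 -0.05  0.12  0.01]
xyz [-73.4   3.1   0. ] ang [-0.0001  0.0001  0.0004] rows 1.4692504742021095 0.0030348076431474112
S bail [[301.5, 203.7], [308.6, 201.7], [315.6, 199.7]] hookbowl [[294.5, 214.1], [297.1, 207.4]]
T bail [[285.8, 212.8], [294.1, 212.9], [302.5, 212.9]] hookbowl [[294.8, 189.1], [294.3, 193.2]]
```

View pics/hk.png

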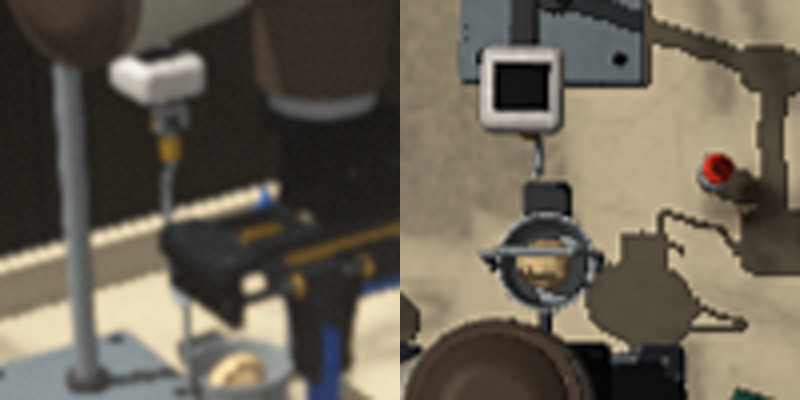

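The crossbar is at crop row 250 with its middle near column 543. The hook is near column 538 with its tip at row 177, and the mushroom is in the pail. That leaves about 71 mm to advance and 5 mm to the left.

>>> move_arm(series=[{"grip":0,"xyz":[-10,1,0],"angular":[0,0,0]},{"grip":0,"xyz":[-24,2,0],"angular":[0,0,0]},{"grip":0,"xyz":[-38,3,0],"angular":[0,0,0]},{"grip":0,"xyz":[-51,4,0],"angular":[0,0,0]},{"grip":0,"xyz":[-61,5,0],"angular":[0,0,0]},{"grip":0,"xyz":[-68,5,0],"angular":[0,0,0]},{"grip":0,"xyz":[-71,5,0],"angular":[0,0,0]},{"grip":0,"xyz":[-71,5,0],"angular":[0,0,0]},{"grip":0,"xyz":[-71,5,0],"angular":[0,0,0]},{"grip":0,"xyz":[-71,5,0],"angular":[0,0,0]}])

```text
time_s: 16.8
tcp_pos: [0.4617, -0.0163, 0.2001]
ee_rot: [[-1.0, 0.025, 0.0], [0.025, 1.0, -0.0], [-0.0, -0.0, -1.0]]
wrist_force: [1.1, -0.2, -1.2]
gripper_width: 0.137
gripper_force: 30.0
```

```bash
cat >> h.py <<'E'
def avg(n=10):
    F=[]
    for i in range(n): r.capture('top');s=r.sense();F.append(np.r_[s['wrist_force'],s['moment'],s['tcp_pos']])
    F=np.array(F);print('F',F.mean(0)[:3].round(2),'M',F.mean(0)[3:6].round(3),'tcp',F.mean(0)[6:].round(4),'t',s['time_s']);return F
E
python3 - <<'E'
from h import *
st();avg(8)
T=r.capture('top');S=r.capture('scene')
cv2.imwrite('pics/t3.png',T['img'][...,::-1]);cv2.imwrite('pics/s3.png',S['img'][...,::-1])
# rows dark/bright numeric: print patch luminance where the crossbar/hook lie
g=T['img'][178:204,284:306].mean(2).astype(int)
for row in g: print(' '.join('%3d'%v for v in row))
E
```

```text
16.8 [ 0.4617 -0.0163  0.2001] F [ 1.08 -0.19 -1.25] w 0.137 gf 30.0 [  18.2    8.6  -25.6    0.   -55.7 -109.7]
F [-0.14  0.29 -1.36] M [ 0.001  0.126 -0.011] tcp [ 0.462  -0.0162  0.2002] t 17.2
173 172 174 177 178 173 168 169 172 175 179 173 164 172 154 117  57 138 153 155 157 159
191 191 193 192 191 185 180 184 186 187 188 185 183 186 155 114  60 140 155 157 157 158
167 164 164 165 159 155 154 158 158 158 156 155 158 167 140  99  66 131 156 160 160 159
126 127 131 135 131 130 131 133 132 130 130 132 136 145 112  76  54 112 141 159 161 160
 66  70  76  79  80  80  81  82  81  81  82  84  86  91  72  56  50  70 114 146 161 162
 88 104  55  40  42  45  41  42  42  39  39  44  44  47  44  52  56  56  72 115 142 163
142  87  26  24  28  31  26  22  26  21  24  37  42  48  49  46  58  63  63  76 140 147
166 131 119 123 123 123 123 120 122 122 126 128 130 106  61  45  53  57  57  64  83 131
127 125 125 125 124 121 120 118 119 120 124 125 124 115 101  59  47  47  44  48  39  76
 58  60  62  54  50  68 102 110 111 102  78  66  98 100  91  59  56 101  66  45  38  37
 43  31  33  24  67 134
[... 684 characters left out ...]
  41  38  40  43  66  65  60  60  57  56  58  67  60  55  51  59  61  61  60  34  89
 44  44  42  39  38  41  45  51  60  62  59  57  68  58  57  57  59  61  61  46  41 142
 44  45  44  42  42  40  36  39  33  58  61  60  62  62  71  62  58  57  42  42 103 113
 44  44  44  43  42  41  39  39  31  31  57  60  60  60  53  61  56  57 127  92 148  85
 45  45  43  43  42  42  41  40  37  31  43  59  60  59  53  43  76 131 123 133 164  87
 47  47  44  45  42  42  41  41  39  38  37  43  60  60  60  38  65 143 134 147 168  90
 49  49  47  45  43  42  41  41  40  38  36  34  40  57  60  54  49  75 134 149 111  69
 51  50  49  46  45  42  41  39  39  39  38  34  30  57  61  61  46  18  83 140  77  61
```

There is no contact force. I'll lower in stages: first to just above the tip, then gently past it.

>>> move_arm(series=[{"grip":0,"xyz":[0,0,6],"angular":[0,0,0]},{"grip":0,"xyz":[0,0,14],"angular":[0,0,0]},{"grip":0,"xyz":[0,0,22],"angular":[0,0,0]},{"grip":0,"xyz":[0,0,27],"angular":[0,0,0]},{"grip":0,"xyz":[0,0,29],"angular":[0,0,0]},{"grip":0,"xyz":[0,0,31],"angular":[0,0,0]},{"grip":0,"xyz":[0,0,33],"angular":[0,0,0]},{"grip":0,"xyz":[0,0,34],"angular":[0,0,0]}])

```text
time_s: 18.1
tcp_pos: [0.4622, -0.0162, 0.166]
ee_rot: [[-1.0, 0.025, 0.0], [0.025, 1.0, -0.0], [-0.0, -0.0, -1.0]]
wrist_force: [-0.2, 0.8, -0.7]
gripper_width: 0.132
gripper_force: 30.0
```

Run:
```python
from h import *
avg(5)
```

```text
F [ 0.01 -0.41 -1.56] M [-0.007  0.112 -0.015] tcp [ 0.4622 -0.0162  0.1661] t 18.35
```

>>> move_arm(series=[{"grip":0,"xyz":[0,0,1],"angular":[0,0,0]},{"grip":0,"xyz":[0,0,2],"angular":[0,0,0]},{"grip":0,"xyz":[0,0,3],"angular":[0,0,0]},{"grip":0,"xyz":[0,0,4],"angular":[0,0,0]}])

```text
time_s: 18.75
tcp_pos: [0.4621, -0.0162, 0.1619]
ee_rot: [[-1.0, 0.025, 0.0], [0.025, 1.0, -0.0], [-0.0, -0.0, -1.0]]
wrist_force: [-0.1, 0.3, -1.0]
gripper_width: 0.135
gripper_force: 30.0
```

Run:
```python
from h import *
avg(5)
```

```text
F [-0.32 -0.06 -1.38] M [-0.007  0.13  -0.003] tcp [ 0.4621 -0.0162  0.1619] t 19.0
```

>>> move_arm(series=[{"grip":0,"xyz":[0,0,1],"angular":[0,0,0]},{"grip":0,"xyz":[0,0,2],"angular":[0,0,0]},{"grip":0,"xyz":[0,0,3],"angular":[0,0,0]},{"grip":0,"xyz":[0,0,4],"angular":[0,0,0]}])

```text
time_s: 19.4
tcp_pos: [0.4621, -0.0162, 0.1579]
ee_rot: [[-1.0, 0.025, 0.0], [0.025, 1.0, -0.0], [-0.0, -0.0, -1.0]]
wrist_force: [1.0, 1.0, -0.3]
gripper_width: 0.138
gripper_force: 30.0
```

Run:
```python
from h import *
avg(5)
```

```text
F [ 0.01  0.23 -1.29] M [ 0.005  0.099 -0.009] tcp [ 0.4621 -0.0162  0.1579] t 19.65
```

>>> move_arm(series=[{"grip":0,"xyz":[0,0,1],"angular":[0,0,0]},{"grip":0,"xyz":[0,0,2],"angular":[0,0,0]},{"grip":0,"xyz":[0,0,3],"angular":[0,0,0]},{"grip":0,"xyz":[0,0,4],"angular":[0,0,0]},{"grip":0,"xyz":[0,0,5],"angular":[0,0,0]},{"grip":0,"xyz":[0,0,6],"angular":[0,0,0]}])

```text
time_s: 20.25
tcp_pos: [0.4621, -0.0162, 0.1519]
ee_rot: [[-1.0, 0.025, 0.0], [0.025, 1.0, -0.0], [-0.0, -0.0, -1.0]]
wrist_force: [0.1, 0.1, -0.3]
gripper_width: 0.135
gripper_force: 30.0
```

Run:
```python
from h import *
avg(5)
```

```text
F [ 0.11 -0.1  -1.18] M [-0.007  0.108  0.01 ] tcp [ 0.4621 -0.0163  0.1519] t 20.5
```

>>> move_arm(series=[{"grip":0,"xyz":[0,0,1],"angular":[0,0,0]},{"grip":0,"xyz":[0,0,2],"angular":[0,0,0]},{"grip":0,"xyz":[0,0,3],"angular":[0,0,0]},{"grip":0,"xyz":[0,0,4],"angular":[0,0,0]}])

```text
time_s: 20.9
tcp_pos: [0.4621, -0.0162, 0.1479]
ee_rot: [[-1.0, 0.025, 0.0], [0.025, 1.0, -0.0], [-0.0, -0.0, -1.0]]
wrist_force: [-0.6, 0.0, -1.9]
gripper_width: 0.136
gripper_force: 30.0
```

Run:
```python
from h import *
avg(5)
```

```text
F [ 0.19  0.09 -0.97] M [-0.004  0.143  0.004] tcp [ 0.4621 -0.0162  0.1479] t 21.15
```

>>> move_arm(series=[{"grip":0,"xyz":[0,0,1],"angular":[0,0,0]},{"grip":0,"xyz":[0,0,2],"angular":[0,0,0]},{"grip":0,"xyz":[0,0,3],"angular":[0,0,0]}])

```text
time_s: 21.45
tcp_pos: [0.4621, -0.0162, 0.1449]
ee_rot: [[-1.0, 0.025, 0.0], [0.025, 1.0, -0.0], [-0.0, -0.0, -1.0]]
wrist_force: [0.3, -0.5, -1.0]
gripper_width: 0.135
gripper_force: 30.0
```

Run:
```python
from h import *
avg(5)
```

```text
F [-0.18  0.17 -1.31] M [-0.003  0.1   -0.001] tcp [ 0.4621 -0.0163  0.1449] t 21.7
```

>>> move_arm(series=[{"grip":0,"xyz":[0,0,1],"angular":[0,0,0]},{"grip":0,"xyz":[0,0,2],"angular":[0,0,0]},{"grip":0,"xyz":[0,0,3],"angular":[0,0,0]}])

```text
time_s: 22.0
tcp_pos: [0.4621, -0.0162, 0.1419]
ee_rot: [[-1.0, 0.025, 0.0], [0.025, 1.0, -0.0], [-0.0, -0.0, -1.0]]
wrist_force: [-0.5, 0.6, -1.1]
gripper_width: 0.134
gripper_force: 30.0
```

Run:
```python
from h import *
avg(6)
```

```text
F [ 0.01 -0.27 -1.06] M [-0.032  0.135 -0.006] tcp [ 0.4621 -0.0162  0.1419] t 22.3
```

>>> move_arm(series=[{"grip":0,"xyz":[0,0,1],"angular":[0,0,0]},{"grip":0,"xyz":[0,0,2],"angular":[0,0,0]}])

```text
time_s: 22.5
tcp_pos: [0.4622, -0.0162, 0.14]
ee_rot: [[-1.0, 0.025, 0.0], [0.025, 1.0, -0.0], [-0.0, -0.0, -1.0]]
wrist_force: [0.2, 0.6, -0.4]
gripper_width: 0.135
gripper_force: 30.0
```

Run:
```python
from h import *
avg(6)
```

```text
F [-0.31  0.14 -1.16] M [-0.006  0.11   0.01 ] tcp [ 0.4621 -0.0163  0.1399] t 22.8
```

Bail at about 0.162, still free; continuing in 1 mm steps with checks.

>>> move_arm(series=[{"grip":0,"xyz":[0,0,1],"angular":[0,0,0]},{"grip":0,"xyz":[0,0,2],"angular":[0,0,0]}])

```text
time_s: 23.0
tcp_pos: [0.4625, -0.0162, 0.1382]
ee_rot: [[-1.0, 0.025, 0.001], [0.025, 1.0, 0.0], [-0.001, 0.0, -1.0]]
wrist_force: [0.1, 0.4, 0.6]
gripper_width: 0.136
gripper_force: 30.0
```

Run:
```python
from h import *
avg(6)
```

```text
F [-0.18  0.11  0.66] M [-0.028 -0.068 -0.017] tcp [ 0.4626 -0.0162  0.1383] t 23.3
```

>>> move_arm(series=[{"grip":0,"xyz":[0,0,1],"angular":[0,0,0]}])

```text
time_s: 23.4
tcp_pos: [0.4629, -0.0161, 0.1375]
ee_rot: [[-1.0, 0.025, 0.002], [0.025, 1.0, 0.0], [-0.002, 0.0, -1.0]]
wrist_force: [0.3, -0.2, 2.6]
gripper_width: 0.136
gripper_force: 30.0
```

Run:
```python
from h import *
avg(6)
```

```text
F [ 0.38 -0.32  2.86] M [-0.069 -0.364 -0.031] tcp [ 0.4629 -0.0161  0.1375] t 23.7
```

>>> move_arm(series=[{"grip":0,"xyz":[0,0,1],"angular":[0,0,0]}])

```text
time_s: 23.8
tcp_pos: [0.4627, -0.0161, 0.1364]
ee_rot: [[-1.0, 0.025, 0.002], [0.025, 1.0, 0.0], [-0.002, 0.0, -1.0]]
wrist_force: [0.8, -0.7, 3.6]
gripper_width: 0.133
gripper_force: 30.0
```

Run:
```python
from h import *
avg(6)
```

```text
F [0.62 0.01 3.62] M [-0.035 -0.42   0.004] tcp [ 0.4623 -0.0162  0.1361] t 24.1
```

Contact is at bail height of about 0.161, so the bail is in the bowl rather than on the tip, which would have met it near 0.19. The hook load is now about 4.9 N. I'll increase it gently.

>>> move_arm(series=[{"grip":0,"xyz":[0,0,0.7],"angular":[0,0,0]}])

```text
time_s: 24.2
tcp_pos: [0.4623, -0.0162, 0.1354]
ee_rot: [[-1.0, 0.025, 0.001], [0.025, 1.0, -0.0], [-0.001, -0.0, -1.0]]
wrist_force: [0.2, -1.2, 4.1]
gripper_width: 0.137
gripper_force: 30.0
```

Run:
```python
from h import *
F=avg(6);print(F[:,2].round(1),F[:,4].round(2))
```

```text
F [0.16 0.49 3.51] M [ 0.018 -0.418  0.015] tcp [ 0.4621 -0.0162  0.1353] t 24.5
[2.8 3.6 4.4 2.6 3.4 4.4] [-0.43 -0.44 -0.43 -0.35 -0.39 -0.47]
```

The load levels off at about 4.9 N because the 30 N grip lets the plate pivot at roughly 0.42 N·m. Pitching the pail about 18° around the bail shortens the lever enough to reach about 6 N, and the slip still caps the load. I'll check that pose is reachable.

Run:
```python
from fk import *
s=r.sense();x=s['tcp_pos']
for t,dx,dz in((10,.0056,-.015),(18,.0122,-.0278),(18,.0122,-.034)):
    q=ik(x+np.array([dx,0,dz]),tool(-1.5,t),s['joints']);print(q.x.round(1),q.cost<1e-9)
```

```text
[  20.2   11.2  -40.4    7.5  -29.3 -117.9] True
[  17.7   10.3  -54.2   35.   -10.2 -142.9] True
[  17.1   11.   -54.8   37.    -9.1 -144.4] False
```

The joint limit allows only about 11° of tool tilt. I'll tilt 11° under light load and then press down slowly, letting the plate slip a few degrees for the rest.

>>> move_arm(series=[{"grip":0,"xyz":[0,0,-1.5],"angular":[0,0,0]},{"grip":0,"xyz":[-0.9,0,2],"angular":[0,-0.035,0]},{"grip":0,"xyz":[-1.9,0,5.4],"angular":[0,-0.07,0]},{"grip":0,"xyz":[-3,0,8.8],"angular":[0,-0.105,0]},{"grip":0,"xyz":[-4.2,0,12.2],"angular":[0,-0.14,0]},{"grip":0,"xyz":[-5.6,0,15.5],"angular":[0,-0.1745,0]},{"grip":0,"xyz":[-6.3,0,17.1],"angular":[0,-0.192,0]},{"grip":0,"xyz":[-6.3,0,17.1],"angular":[0,-0.192,0]}])

```text
time_s: 25.3
tcp_pos: [0.4675, -0.0166, 0.1178]
ee_rot: [[-0.982, 0.025, 0.189], [0.024, 1.0, -0.005], [-0.19, -0.001, -0.982]]
wrist_force: [0.4, 0.2, 2.1]
gripper_width: 0.141
gripper_force: 30.0
```

Run:
```python
from h import *
F=avg(5);st()
```

```text
F [0.37 0.73 0.92] M [0.043 0.281 0.045] tcp [ 0.468  -0.0165  0.118 ] t 25.55
25.55 [ 0.4682 -0.0165  0.118 ] F [1.84 0.72 0.81] w 0.134 gf 30.0 [  20.3   11.1  -41.6    8.8  -27.4 -119.2]
```

>>> move_arm(series=[{"grip":0,"xyz":[0,0,1],"angular":[0,0,0]},{"grip":0,"xyz":[0,0,2],"angular":[0,0,0]},{"grip":0,"xyz":[0,0,3],"angular":[0,0,0]}])

```text
time_s: 25.85
tcp_pos: [0.4701, -0.0162, 0.116]
ee_rot: [[-0.981, 0.025, 0.193], [0.025, 1.0, -0.004], [-0.193, 0.001, -0.981]]
wrist_force: [0.5, 0.0, 4.6]
gripper_width: 0.134
gripper_force: 30.0
```

Run:
```python
from h import *
F=avg(5);print(F[:,2].round(1))
```

```text
F [ 0.4  -0.05  4.19] M [-0.069 -0.279 -0.037] tcp [ 0.4697 -0.0162  0.1157] t 26.1
[4.  3.8 4.  4.7 4.5]
```

>>> move_arm(series=[{"grip":0,"xyz":[0,0,1],"angular":[0,0,0]},{"grip":0,"xyz":[0,0,2],"angular":[0,0,0]},{"grip":0,"xyz":[-0.2,0,3],"angular":[0,0,0]},{"grip":0,"xyz":[-0.3,0,4],"angular":[0,0,0]}])

```text
time_s: 26.5
tcp_pos: [0.4702, -0.0164, 0.1114]
ee_rot: [[-0.981, 0.025, 0.191], [0.025, 1.0, -0.005], [-0.191, -0.0, -0.982]]
wrist_force: [0.4, 0.5, 4.6]
gripper_width: 0.137
gripper_force: 30.0
```

Run:
```python
from h import *
F=avg(5);print(F[:,2].round(1),F[:,4].round(2));st()
```

```text
F [0.32 0.45 4.05] M [ 0.002 -0.332 -0.   ] tcp [ 0.4701 -0.0164  0.1113] t 26.75
[4.3 3.5 4.3 4.2 3.9] [-0.38 -0.33 -0.3  -0.29 -0.36]
26.75 [ 0.47   -0.0164  0.1114] F [0.67 0.03 3.92] w 0.138 gf 30.0 [  20.2   11.9  -42.     9.2  -26.2 -119.5]
```

The hook load holds at about 5.4 N and rises to about 6 N while pressing. A steady press of 0.7 s makes the tug.

>>> move_arm(series=[{"grip":0,"xyz":[-0.1,0,1.2],"angular":[0,0,0]},{"grip":0,"xyz":[-0.2,0,2.4],"angular":[0,0,0]},{"grip":0,"xyz":[-0.3,0,3.6],"angular":[0,0,0]},{"grip":0,"xyz":[-0.4,0,4.8],"angular":[0,0,0]},{"grip":0,"xyz":[-0.5,0,6],"angular":[0,0,0]},{"grip":0,"xyz":[-0.6,0,7.2],"angular":[0,0,0]},{"grip":0,"xyz":[-0.7,0,8.4],"angular":[0,0,0]}])

```text
time_s: 27.45
tcp_pos: [0.4727, -0.0164, 0.1034]
ee_rot: [[-0.981, 0.025, 0.192], [0.025, 1.0, -0.005], [-0.192, 0.0, -0.981]]
wrist_force: [-0.3, -0.2, 5.8]
gripper_width: 0.135
gripper_force: 30.0
```

Run:
```python
from h import *
F=avg(6);print(F[:,2].round(1));st()
```

```text
F [ 0.91 -0.04  5.22] M [-0.042 -0.385 -0.019] tcp [ 0.4726 -0.0164  0.1033] t 27.75
[4.9 4.5 5.7 5.3 5.7 5.1]
27.75 [ 0.4726 -0.0164  0.1034] F [ 1.17 -0.63  5.14] w 0.133 gf 30.0 [  20.    12.9  -42.4    9.6  -24.7 -119.9]
```

The hook load settled at about 6.6 N (5.2 N of it from the hand). I'll hold it briefly more, then work out the return path to level.

Run:
```python
from fk import *
F=avg(5);s=r.sense();x0=s['tcp_pos'];R0=s['ee_rot']
for i,th in enumerate([21.5,19,16.5,14,11.5,9,6.5,4,2,0]):
    T=np.radians(th);u=i/9
    # bail path: from current implied to final
    b0=np.array([x0[0]+.006*.19+.1*np.cos(np.radians(21.5))-.028*np.sin(np.radians(21.5)),0,.1625]);b=b0+(np.array([.5655,0,.1625])-b0)*u
    g=b+np.array([-(.1*np.cos(T)-.028*np.sin(T)),0,-(.028*np.cos(T)+.1*np.sin(T))])
    R=tool(-1.5,th-10.4);X=g-.006*R[:,2];X[1]=x0[1]
    print(th,(R0.T@(X-x0)*1000).round(1),Ro.from_matrix(R0.T@R).as_rotvec().round(3))
print(b0,X,ik(X,R,s['joints']).x.round(1))
```

```text
F [ 0.59 -0.08  5.01] M [-0.037 -0.386 -0.001] tcp [ 0.4726 -0.0164  0.1034] t 28.0
21.5 [-0.4 -0.  -2.3] [ 0.    -0.001  0.001]
19 [ 0.2 -0.  -6.2] [0.    0.042 0.001]
16.5 [  0.7  -0.1 -10.2] [0.    0.086 0.001]
14 [  1.   -0.1 -14.2] [0.    0.13  0.001]
11.5 [  1.1  -0.1 -18.3] [0.    0.173 0.001]
9 [  1.1  -0.1 -22.4] [0.    0.217 0.001]
6.5 [  0.8  -0.1 -26.6] [0.    0.261 0.001]
4 [  0.3  -0.2 -30.8] [0.    0.304 0.001]
2 [ -0.4  -0.2 -34.1] [0.    0.339 0.001]
0 [ -1.2  -0.2 -37.5] [0.    0.374 0.001]
[0.55651994 0.         0.1625    ] [ 0.46658274 -0.01642912  0.14040143] [  16.    18.3  -21.9   -3.6  -59.8 -105.4]
```

>>> move_arm(series=[{"grip":0,"xyz":[-0.4,0,-2.3],"angular":[0,0,0]},{"grip":0,"xyz":[0.2,0,-6.2],"angular":[0,0.042,0]},{"grip":0,"xyz":[0.7,0,-10.2],"angular":[0,0.086,0]},{"grip":0,"xyz":[1,0,-14.2],"angular":[0,0.13,0]},{"grip":0,"xyz":[1.1,0,-18.3],"angular":[0,0.173,0]},{"grip":0,"xyz":[1.1,0,-22.4],"angular":[0,0.217,0]},{"grip":0,"xyz":[0.8,0,-26.6],"angular":[0,0.261,0]},{"grip":0,"xyz":[0.3,0,-30.8],"angular":[0,0.304,0]},{"grip":0,"xyz":[-0.4,0,-34.1],"angular":[0,0.339,0]},{"grip":0,"xyz":[-1.2,0,-37.5],"angular":[0,0.374,0]}])

```text
time_s: 29.0
tcp_pos: [0.4639, -0.0166, 0.139]
ee_rot: [[-0.982, 0.026, -0.189], [0.026, 1.0, 0.004], [0.189, -0.001, -0.982]]
wrist_force: [-0.3, -0.4, -1.4]
gripper_width: 0.135
gripper_force: 30.0
```

Run:
```python
from h import *
F=avg(8);st();print(r.sense()['ee_rot'].round(3))
T=r.capture('top');S=r.capture('scene')
cv2.imwrite('pics/t4.png',T['img'][...,::-1]);cv2.imwrite('pics/s4.png',S['img'][...,::-1])
P=[[.5635,-.02,.161],[.6015,-.021,.076],[.5275,-.021,.076],[.62,-.022,.06]]
print(proj(T,P).round(1),proj(S,P).round(1))
im=S['img'].astype(int)
print('mushroom px scene',[ (v.mean().round(1)) for v in np.nonzero((im[...,0]-im[...,2]>60)&(im[...,0]>150)&(np.indices(im.shape[:2])[0]>205)&(np.indices(im.shape[:2])[0]<265)&(np.indices(im.shape[:2])[1]>285)&(np.indices(im.shape[:2])[1]<340))])
```

```text
F [ 0.01 -0.12 -1.22] M [-0.014 -0.398 -0.001] tcp [ 0.4651 -0.0165  0.1394] t 29.4
29.4 [ 0.4655 -0.0164  0.14  ] F [-0.52 -0.74 -1.56] w 0.135 gf 30.0 [  16.    18.2  -22.1   -3.6  -59.8 -105.4]
[[-0.983  0.025 -0.182]
 [ 0.025  1.     0.004]
 [ 0.182 -0.    -0.983]]
[[294.4 188.9]
 [296.2 180.8]
 [296.5 204.8]
 [296.8 175.8]] [[294.1 212.6]
 [288.8 233.5]
 [302.2 243.7]
 [286.1 235.6]]
mushroom px scene [np.float64(236.0), np.float64(311.2)]
```

>>> move_arm(series=[{"grip":0,"xyz":[-0.2,0,1],"angular":[0,0,0]},{"grip":0,"xyz":[-0.2,0,1],"angular":[0,0,0]}])

```text
time_s: 29.7
tcp_pos: [0.4662, -0.0163, 0.1392]
ee_rot: [[-0.983, 0.025, -0.181], [0.025, 1.0, 0.004], [0.181, -0.0, -0.983]]
wrist_force: [0.3, -0.4, -0.9]
gripper_width: 0.133
gripper_force: 30.0
```

Run:
```python
from h import *
F=avg(6)
```

```text
F [-0.01 -0.18 -1.03] M [-0.043 -0.328  0.009] tcp [ 0.4664 -0.0163  0.1393] t 30.0
```

>>> move_arm(series=[{"grip":0,"xyz":[-0.2,0,1],"angular":[0,0,0]},{"grip":0,"xyz":[-0.2,0,1],"angular":[0,0,0]}])

```text
time_s: 30.2
tcp_pos: [0.4666, -0.0164, 0.1383]
ee_rot: [[-0.983, 0.025, -0.18], [0.025, 1.0, 0.004], [0.181, -0.0, -0.984]]
wrist_force: [0.2, 0.0, -1.4]
gripper_width: 0.14
gripper_force: 30.0
```

Run:
```python
from h import *
F=avg(6)
```

```text
F [-0.06 -0.29 -0.67] M [-0.014 -0.386  0.013] tcp [ 0.4665 -0.0163  0.1384] t 30.5
```

>>> move_arm(series=[{"grip":0,"xyz":[0,0,0.5],"angular":[0,0,0]},{"grip":0,"xyz":[0,0,0.5],"angular":[0,0,0]}])

```text
time_s: 30.7
tcp_pos: [0.4666, -0.0163, 0.138]
ee_rot: [[-0.983, 0.025, -0.18], [0.025, 1.0, 0.004], [0.18, -0.0, -0.984]]
wrist_force: [0.4, -0.3, 0.9]
gripper_width: 0.137
gripper_force: 30.0
```

Run:
```python
from h import *
F=avg(8)
```

```text
F [-0.09  0.07  0.51] M [-0.012 -0.411 -0.006] tcp [ 0.4665 -0.0163  0.138 ] t 31.1
```

The bail is seated under light load with the pail level. I'll open gently.

>>> move_arm(series=[{"grip":0.16,"xyz":[0,0,-0.1],"angular":[0,0,0]},{"grip":0.2,"xyz":[0,0,-0.1],"angular":[0,0,0]},{"grip":0.25,"xyz":[0,0,-0.1],"angular":[0,0,0]},{"grip":0.3,"xyz":[0,0,-0.1],"angular":[0,0,0]},{"grip":0.4,"xyz":[0,0,-0.1],"angular":[0,0,0]},{"grip":0.5,"xyz":[0,0,-0.1],"angular":[0,0,0]},{"grip":0.7,"xyz":[0,0,-0.1],"angular":[0,0,0]},{"grip":0.7,"xyz":[0,0,-0.1],"angular":[0,0,0]},{"grip":0.7,"xyz":[0,0,-0.1],"angular":[0,0,0]},{"grip":0.7,"xyz":[0,0,-0.1],"angular":[0,0,0]}])

```text
time_s: 32.1
tcp_pos: [0.4664, -0.0163, 0.1379]
ee_rot: [[-0.983, 0.025, -0.181], [0.025, 1.0, 0.004], [0.181, -0.0, -0.984]]
wrist_force: [0.5, 0.1, 0.0]
gripper_width: 0.684
gripper_force: 0.0
```

Run:
```python
from h import *
st();P=[]
for i in range(12):
    im=r.capture('top')['img'].astype(int)
    P.append(im[178:235,280:315])
print([int(np.abs(p-P[0]).max()) for p in P],[round(float(np.abs(p-P[0]).mean()),2) for p in P]);st()
im=r.capture('scene')['img'].astype(int);I=np.indices(im.shape[:2])
m=(im[...,0]-im[...,2]>60)&(im[...,0]>150)&(I[0]>205)&(I[0]<265)&(I[1]>285)&(I[1]<340);print([x.mean() for x in np.nonzero(m)],m.sum())
```

```text
32.1 [ 0.4664 -0.0163  0.1379] F [0.49 0.12 0.  ] w 0.684 gf 0.0 [  16.    18.4  -22.1   -3.6  -59.4 -105.3]Traceback (most recent call last):
  File "<stdin>", line 4, in <module>
ValueError: 200 camera calls are used up
```

The cameras are used up, but the pail is released and the wrist reads about zero. I'll withdraw straight back towards the robot, clear of the grip plate.

>>> move_arm(series=[{"grip":0.8,"xyz":[2,0,0.4],"angular":[0,0,0]},{"grip":0.9,"xyz":[6,0,1],"angular":[0,0,0]},{"grip":1,"xyz":[12,-0.3,2],"angular":[0,0,0]},{"grip":1,"xyz":[20,-0.5,3],"angular":[0,0,0]},{"grip":1,"xyz":[28,-0.7,4],"angular":[0,0,0]},{"grip":1,"xyz":[36,-1,4],"angular":[0,0,0]},{"grip":1,"xyz":[45,-1,3],"angular":[0,0,0]},{"grip":1,"xyz":[55,-1.4,0],"angular":[0,0,0]},{"grip":1,"xyz":[65,-1.6,-5],"angular":[0,0,0]},{"grip":1,"xyz":[75,-1.9,-10],"angular":[0,0,0]}])

```text
time_s: 33.4
tcp_pos: [0.3937, -0.0164, 0.162]
ee_rot: [[-0.983, 0.025, -0.18], [0.025, 1.0, 0.004], [0.18, -0.0, -0.984]]
wrist_force: [0.2, 0.3, 0.4]
gripper_width: 0.995
gripper_force: 0.0
```

>>> move_arm(series=[{"grip":1,"xyz":[5,0,-15],"angular":[0,0,0]},{"grip":1,"xyz":[10,0,-40],"angular":[0,0,0]},{"grip":1,"xyz":[10,0,-60],"angular":[0,0,0]},{"grip":1,"xyz":[10,0,-60],"angular":[0,0,0]},{"grip":1,"xyz":[10,0,-60],"angular":[0,0,0]},{"grip":1,"xyz":[10,0,-60],"angular":[0,0,0]},{"grip":1,"xyz":[10,0,-60],"angular":[0,0,0]},{"grip":1,"xyz":[10,0,-60],"angular":[0,0,0]},{"grip":1,"xyz":[10,0,-60],"angular":[0,0,0]},{"grip":1,"xyz":[10,0,-60],"angular":[0,0,0]}])

```text
time_s: 34.4
tcp_pos: [0.3953, -0.0165, 0.2219]
ee_rot: [[-0.983, 0.025, -0.181], [0.025, 1.0, 0.004], [0.181, -0.0, -0.983]]
wrist_force: [-0.0, -0.4, -0.7]
gripper_width: 0.997
gripper_force: 0.0
```

I'll let any residual swing die down before handing in.

>>> move_arm(series=[{"grip":1,"xyz":[0,0,0],"angular":[0,0,0]},{"grip":1,"xyz":[0,0,0],"angular":[0,0,0]},{"grip":1,"xyz":[0,0,0],"angular":[0,0,0]},{"grip":1,"xyz":[0,0,0],"angular":[0,0,0]},{"grip":1,"xyz":[0,0,0],"angular":[0,0,0]},{"grip":1,"xyz":[0,0,0],"angular":[0,0,0]},{"grip":1,"xyz":[0,0,0],"angular":[0,0,0]},{"grip":1,"xyz":[0,0,0],"angular":[0,0,0]},{"grip":1,"xyz":[0,0,0],"angular":[0,0,0]},{"grip":1,"xyz":[0,0,0],"angular":[0,0,0]}])

```text
time_s: 35.4
tcp_pos: [0.3954, -0.0164, 0.2221]
ee_rot: [[-0.983, 0.025, -0.181], [0.025, 1.0, 0.004], [0.181, -0.0, -0.984]]
wrist_force: [0.5, -0.1, -1.2]
gripper_width: 1.0
gripper_force: 0.0
```

>>> move_arm(series=[{"grip":1,"xyz":[0,0,0],"angular":[0,0,0]},{"grip":1,"xyz":[0,0,0],"angular":[0,0,0]},{"grip":1,"xyz":[0,0,0],"angular":[0,0,0]},{"grip":1,"xyz":[0,0,0],"angular":[0,0,0]},{"grip":1,"xyz":[0,0,0],"angular":[0,0,0]},{"grip":1,"xyz":[0,0,0],"angular":[0,0,0]},{"grip":1,"xyz":[0,0,0],"angular":[0,0,0]},{"grip":1,"xyz":[0,0,0],"angular":[0,0,0]},{"grip":1,"xyz":[0,0,0],"angular":[0,0,0]},{"grip":1,"xyz":[0,0,0],"angular":[0,0,0]}])

```text
time_s: 36.4
tcp_pos: [0.3954, -0.0164, 0.2221]
ee_rot: [[-0.983, 0.025, -0.181], [0.025, 1.0, 0.004], [0.181, -0.0, -0.984]]
wrist_force: [0.7, -1.0, -0.5]
gripper_width: 0.999
gripper_force: 0.0
```

>>> move_arm(series=[{"grip":1,"xyz":[0,0,0],"angular":[0,0,0]},{"grip":1,"xyz":[0,0,0],"angular":[0,0,0]},{"grip":1,"xyz":[0,0,0],"angular":[0,0,0]},{"grip":1,"xyz":[0,0,0],"angular":[0,0,0]},{"grip":1,"xyz":[0,0,0],"angular":[0,0,0]},{"grip":1,"xyz":[0,0,0],"angular":[0,0,0]},{"grip":1,"xyz":[0,0,0],"angular":[0,0,0]},{"grip":1,"xyz":[0,0,0],"angular":[0,0,0]},{"grip":1,"xyz":[0,0,0],"angular":[0,0,0]},{"grip":1,"xyz":[0,0,0],"angular":[0,0,0]}])

```text
time_s: 37.4
tcp_pos: [0.3954, -0.0164, 0.2221]
ee_rot: [[-0.983, 0.025, -0.181], [0.025, 1.0, 0.004], [0.181, -0.0, -0.984]]
wrist_force: [-0.2, 0.5, 1.5]
gripper_width: 0.997
gripper_force: 0.0
```

>>> move_arm(series=[{"grip":1,"xyz":[0,0,0],"angular":[0,0,0]},{"grip":1,"xyz":[0,0,0],"angular":[0,0,0]},{"grip":1,"xyz":[0,0,0],"angular":[0,0,0]},{"grip":1,"xyz":[0,0,0],"angular":[0,0,0]},{"grip":1,"xyz":[0,0,0],"angular":[0,0,0]},{"grip":1,"xyz":[0,0,0],"angular":[0,0,0]},{"grip":1,"xyz":[0,0,0],"angular":[0,0,0]},{"grip":1,"xyz":[0,0,0],"angular":[0,0,0]},{"grip":1,"xyz":[0,0,0],"angular":[0,0,0]},{"grip":1,"xyz":[0,0,0],"angular":[0,0,0]}])

```text
time_s: 38.4
tcp_pos: [0.3954, -0.0165, 0.2221]
ee_rot: [[-0.983, 0.025, -0.181], [0.025, 1.0, 0.004], [0.181, -0.0, -0.984]]
wrist_force: [-0.2, -0.0, 0.3]
gripper_width: 1.0
gripper_force: 0.0
```

>>> move_arm(series=[{"grip":1,"xyz":[0,0,0],"angular":[0,0,0]},{"grip":1,"xyz":[0,0,0],"angular":[0,0,0]},{"grip":1,"xyz":[0,0,0],"angular":[0,0,0]},{"grip":1,"xyz":[0,0,0],"angular":[0,0,0]},{"grip":1,"xyz":[0,0,0],"angular":[0,0,0]},{"grip":1,"xyz":[0,0,0],"angular":[0,0,0]},{"grip":1,"xyz":[0,0,0],"angular":[0,0,0]},{"grip":1,"xyz":[0,0,0],"angular":[0,0,0]},{"grip":1,"xyz":[0,0,0],"angular":[0,0,0]},{"grip":1,"xyz":[0,0,0],"angular":[0,0,0]}])

```text
time_s: 39.4
tcp_pos: [0.3954, -0.0165, 0.2221]
ee_rot: [[-0.983, 0.025, -0.181], [0.025, 1.0, 0.004], [0.181, -0.0, -0.984]]
wrist_force: [-0.5, -0.7, -0.2]
gripper_width: 1.003
gripper_force: 0.0
```

>>> move_arm(series=[{"grip":1,"xyz":[0,0,0],"angular":[0,0,0]},{"grip":1,"xyz":[0,0,0],"angular":[0,0,0]},{"grip":1,"xyz":[0,0,0],"angular":[0,0,0]},{"grip":1,"xyz":[0,0,0],"angular":[0,0,0]},{"grip":1,"xyz":[0,0,0],"angular":[0,0,0]},{"grip":1,"xyz":[0,0,0],"angular":[0,0,0]},{"grip":1,"xyz":[0,0,0],"angular":[0,0,0]},{"grip":1,"xyz":[0,0,0],"angular":[0,0,0]},{"grip":1,"xyz":[0,0,0],"angular":[0,0,0]},{"grip":1,"xyz":[0,0,0],"angular":[0,0,0]}])

```text
time_s: 40.4
tcp_pos: [0.3954, -0.0165, 0.2221]
ee_rot: [[-0.983, 0.025, -0.181], [0.025, 1.0, 0.004], [0.181, -0.0, -0.984]]
wrist_force: [0.3, 0.7, -0.3]
gripper_width: 1.0
gripper_force: 0.0
```

>>> move_arm(series=[{"grip":1,"xyz":[0,0,0],"angular":[0,0,0]},{"grip":1,"xyz":[0,0,0],"angular":[0,0,0]},{"grip":1,"xyz":[0,0,0],"angular":[0,0,0]},{"grip":1,"xyz":[0,0,0],"angular":[0,0,0]},{"grip":1,"xyz":[0,0,0],"angular":[0,0,0]},{"grip":1,"xyz":[0,0,0],"angular":[0,0,0]},{"grip":1,"xyz":[0,0,0],"angular":[0,0,0]},{"grip":1,"xyz":[0,0,0],"angular":[0,0,0]},{"grip":1,"xyz":[0,0,0],"angular":[0,0,0]},{"grip":1,"xyz":[0,0,0],"angular":[0,0,0]}])

```text
time_s: 41.4
tcp_pos: [0.3954, -0.0164, 0.2221]
ee_rot: [[-0.983, 0.025, -0.181], [0.025, 1.0, 0.004], [0.181, -0.0, -0.984]]
wrist_force: [0.0, -0.4, 0.7]
gripper_width: 1.001
gripper_force: 0.0
```

>>> move_arm(series=[{"grip":1,"xyz":[0,0,0],"angular":[0,0,0]},{"grip":1,"xyz":[0,0,0],"angular":[0,0,0]},{"grip":1,"xyz":[0,0,0],"angular":[0,0,0]},{"grip":1,"xyz":[0,0,0],"angular":[0,0,0]},{"grip":1,"xyz":[0,0,0],"angular":[0,0,0]},{"grip":1,"xyz":[0,0,0],"angular":[0,0,0]},{"grip":1,"xyz":[0,0,0],"angular":[0,0,0]},{"grip":1,"xyz":[0,0,0],"angular":[0,0,0]},{"grip":1,"xyz":[0,0,0],"angular":[0,0,0]},{"grip":1,"xyz":[0,0,0],"angular":[0,0,0]}])

```text
time_s: 42.4
tcp_pos: [0.3954, -0.0165, 0.2221]
ee_rot: [[-0.983, 0.025, -0.181], [0.025, 1.0, 0.004], [0.181, -0.0, -0.984]]
wrist_force: [-0.2, 0.4, 0.3]
gripper_width: 0.994
gripper_force: 0.0
```

>>> move_arm(series=[{"grip":1,"xyz":[0,0,0],"angular":[0,0,0]},{"grip":1,"xyz":[0,0,0],"angular":[0,0,0]},{"grip":1,"xyz":[0,0,0],"angular":[0,0,0]},{"grip":1,"xyz":[0,0,0],"angular":[0,0,0]},{"grip":1,"xyz":[0,0,0],"angular":[0,0,0]},{"grip":1,"xyz":[0,0,0],"angular":[0,0,0]},{"grip":1,"xyz":[0,0,0],"angular":[0,0,0]},{"grip":1,"xyz":[0,0,0],"angular":[0,0,0]},{"grip":1,"xyz":[0,0,0],"angular":[0,0,0]},{"grip":1,"xyz":[0,0,0],"angular":[0,0,0]}])

```text
time_s: 43.4
tcp_pos: [0.3954, -0.0164, 0.2221]
ee_rot: [[-0.983, 0.025, -0.181], [0.025, 1.0, 0.004], [0.181, -0.0, -0.983]]
wrist_force: [0.3, 0.1, -0.7]
gripper_width: 1.0
gripper_force: 0.0
```

>>> move_arm(series=[{"grip":1,"xyz":[0,0,0],"angular":[0,0,0]},{"grip":1,"xyz":[0,0,0],"angular":[0,0,0]},{"grip":1,"xyz":[0,0,0],"angular":[0,0,0]},{"grip":1,"xyz":[0,0,0],"angular":[0,0,0]},{"grip":1,"xyz":[0,0,0],"angular":[0,0,0]},{"grip":1,"xyz":[0,0,0],"angular":[0,0,0]},{"grip":1,"xyz":[0,0,0],"angular":[0,0,0]},{"grip":1,"xyz":[0,0,0],"angular":[0,0,0]},{"grip":1,"xyz":[0,0,0],"angular":[0,0,0]},{"grip":1,"xyz":[0,0,0],"angular":[0,0,0]}])

```text
time_s: 44.4
tcp_pos: [0.3954, -0.0164, 0.2222]
ee_rot: [[-0.983, 0.025, -0.181], [0.025, 1.0, 0.004], [0.181, -0.0, -0.984]]
wrist_force: [0.8, -0.8, -0.5]
gripper_width: 0.999
gripper_force: 0.0
```

>>> move_arm(series=[{"grip":1,"xyz":[0,0,0],"angular":[0,0,0]},{"grip":1,"xyz":[0,0,0],"angular":[0,0,0]},{"grip":1,"xyz":[0,0,0],"angular":[0,0,0]},{"grip":1,"xyz":[0,0,0],"angular":[0,0,0]},{"grip":1,"xyz":[0,0,0],"angular":[0,0,0]},{"grip":1,"xyz":[0,0,0],"angular":[0,0,0]},{"grip":1,"xyz":[0,0,0],"angular":[0,0,0]},{"grip":1,"xyz":[0,0,0],"angular":[0,0,0]},{"grip":1,"xyz":[0,0,0],"angular":[0,0,0]},{"grip":1,"xyz":[0,0,0],"angular":[0,0,0]}])

```text
time_s: 45.4
tcp_pos: [0.3954, -0.0164, 0.2221]
ee_rot: [[-0.983, 0.025, -0.181], [0.025, 1.0, 0.004], [0.181, -0.0, -0.984]]
wrist_force: [-0.0, -0.8, -0.4]
gripper_width: 1.002
gripper_force: 0.0
```

>>> move_arm(series=[{"grip":1,"xyz":[0,0,0],"angular":[0,0,0]},{"grip":1,"xyz":[0,0,0],"angular":[0,0,0]},{"grip":1,"xyz":[0,0,0],"angular":[0,0,0]},{"grip":1,"xyz":[0,0,0],"angular":[0,0,0]},{"grip":1,"xyz":[0,0,0],"angular":[0,0,0]},{"grip":1,"xyz":[0,0,0],"angular":[0,0,0]},{"grip":1,"xyz":[0,0,0],"angular":[0,0,0]},{"grip":1,"xyz":[0,0,0],"angular":[0,0,0]},{"grip":1,"xyz":[0,0,0],"angular":[0,0,0]},{"grip":1,"xyz":[0,0,0],"angular":[0,0,0]}])

```text
time_s: 46.4
tcp_pos: [0.3954, -0.0164, 0.2221]
ee_rot: [[-0.983, 0.025, -0.181], [0.025, 1.0, 0.004], [0.181, -0.0, -0.984]]
wrist_force: [0.1, -0.9, -0.4]
gripper_width: 0.997
gripper_force: 0.0
```

Run:
```python
from station import r
s=r.sense();print(s['time_s'],s['wrist_force']);print(r.finish_job())
```

```text
46.4 [ 0.07013741 -0.8806003  -0.38591435]
the job is handed in; nothing more can be done
None
```

I handed the job in at 46.4 s: hook steadied, bail seated by feel, tug of about 5 N from the hand for about 0.5 s (about 6.5 N on the hook), pail released; camera calls ran out before release, so plumb, swing, mushroom and bystanders at the end went unseen, and the 30 N grip meant pitching the pail about 21° for the tug and levelling it after.

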